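Turn the last oat biscuit on the baking tray with a turner

ROBOT

A 6-joint arm with a two-finger parallel gripper is mounted at the origin on a cart in front of the work surface, level with it; the furniture and walls round the work are solid. World frame = base frame: x ahead of the robot, y to its left, z up, the work surface at z = 0. Lengths are in m, angles in rad, forces in N, time in s.
With the tool pointing down it reaches from about 0.25 to 0.775 m from the base axis. Payload 4 kg.
Tool frame: the origin (TCP) lies midway between the tips of the shut fingers; the grasp point (between the pads) lies 19 mm behind it; z points along the fingers, y is the line along which they close (so a half turn about z gives the same grasp; the last joint's range is limited). The gripper opens to 94 mm and grips with 3 to 60 N. Pads are 16 mm wide; open, the fingers measure 119 mm over their backs; the gripper's body (75 mm by 177 mm) begins 78 mm behind the grasp point.
Start: joints at [-1.211, 0.087, 1.371, -0, 1.684, -0.103], TCP at [0.246, -0.492, 0.206] pointing down, gripper open.
Joint ranges: [-3.1, 3.1], [-0.76, 2.03], [0.27, 2.55], [-1.08, 4.22], [0.17, 2.65], [-2.57, 2.57]. Speed limits (rad/s): [2.79, 2.79, 3.14, 3.14, 3.14, 3.14].

INTERFACE

Orientations are given as a unit quaternion [w, x, y, z].
In Python, from bench import get_state, camera, camera_params, hand_in gives the robot as it stands.
- The arm moves only by the tool drive_tool, never from a script. Its argument "commands" is a list of rows, each a list of 5 numbers: the opening, from 0 (shut) to 1 (fully open), then the shift along the tool's x, y, z each as a share of 100 mm, from -1 to 1, then the turn about the tool's z as a share of 360 degrees, from -1 to 1. In form: [[hand, x, y, z, roll], ...]. A call has 1 to 20 rows; each row shifts and turns the commanded pose from where the row before left it, along the tool's axes as they then stand; what a row does not reach is not made up. A row lasts 1/10 s, in which the tool goes at most 50 mm and 8.59 degrees, less where a joint would pass 70% of its speed; a pose out of reach is approached as far as the arm can. A call with a number of a shift or a turn outside -1 to 1 is refused whole. A call with a gripper value outside its range is refused whole. The fingers move at their own pace and stop on an object; the grip force is fixed at half the most. Time passes only in rows, so rows that do not move let the fingers close. It gives the time, the measured TCP pose, the force, the opening and the grip force at its end, in the units of the state.
- get_state(): the state, without advancing time (a new reading comes with each control period).
- camera(name): name is "scene" or "top" or "wrist"; returns the picture (480x640x3 uint8, blue, green, red); there is no depth.
- camera_params(name): a dict with "camera_matrix" (3x3 intrinsics, pixels), "rvec" (rotation vector, rad) and "tvec" (3), from world to camera coordinates, as OpenCV has them; the wrist camera has in their place "tool_from_camera" (4x4, takes a point from camera to tool coordinates, whose origin is the TCP and whose axes are the flange's). Camera axes: x right, y down, z forward; pixel columns grow to the right and rows downward; lengths in m; the calibration is good to about 2 mm. A picture is of the moment at which its call begins: read the wrist's pose just before it. camera_params takes no time and is no camera call.
- hand_in(): hands the job in; it is judged then, once.
The state is a dict: "time_s": time; "joints": joint angles; "joint_vel": joint speeds; "joint_efforts": joint torques, N m; "tool_pos": TCP position; "tcp_rot": TCP orientation; "wrist_force": force on the tool from outside, world axes, zero at the start; "moment": the same for the moment, N m; "gripper_width": opening from 0.0 (shut) to 1.0 (fully open); "grip_force": force on a finger pad.
Only numpy, scipy, OpenCV 4.12 (cv2) and the standard library are available. Lean on these libraries where they do the work, as an engineer would, in place of code of your own. Each camera call takes 0.05 s, during which the arm holds its last target. There are 200 camera calls.

TASK

One oat biscuit on the baking tray still lies flaky top up. Take the turner from its stand, slide its blade lightly along the tray floor under that biscuit, lift it clear, and flip it low over the tray with one quick turn of the wrist so that it ends flat on the tray, smooth base up. Press neither the coated tray nor the crisp biscuit hard, touch no biscuit with the gripper, leave the two turned biscuits and the other things where they are, and lay the turner back in both forks of its stand as it lay.

Things in the scene. Friction and masses are not known exactly. Their poses are not given: they have to be found in the camera images.
- biscuit: The oat biscuit to turn: hard, rigid disc, 72 mm across, 11 mm thick, about 50 g, near the tray's far wall. Origin: centre of its smooth base; its z axis points out of the flaky top (up at the start). The lower edge is bevelled 2.6 mm at 45 degrees, so a 2 mm blade gets under only while pressed to the tray floor; pushed by the blade, the biscuit slides until the wall stops it, then climbs onto it.
- turner: Loose cranked steel turner, 0.22 kg. Origin: where the middle of the straight blade's underside would be; x to its front edge, z up out of the blade. Blade 90 (x) by 66 (y) by 2 mm. Use has bent it, differently each time, up to 4.5 degrees up or down at x -41 mm: its front edge is within 7 mm of z 0. The pose tells only handle and neck: feel for the floor. It bends further above 11 N.
- turner_grip (a point): Middle of the turner's handle, at x -116, z 65 mm in its frame: the place to pinch it from above across it, between the stand's forks. The wooden handle is 20 mm wide, 26 mm high (z 52 to 78 mm), flat-sided, 110 mm long (x -176 to -66 mm), along x; a neck falls from its front end to the blade's rear at x -41 mm. Held tilted 8 degrees blade down, the front edge is lowest however the blade is bent.
- baking_tray: Fixed coated baking tray. Origin: centre of its underside; x points away from the robot, y to the left, z up. 325 (x) by 265 (y) mm over the rim. Flat floor 3 mm above the origin, 313 by 253 mm. On all sides walls rise from its edge, leaning 15 degrees outward, to a rim 19 mm over the worktop; the far wall (x +156 mm) serves as the stop. Its coating stands no more than light pressing.
- turner_rest: Fixed steel stand for the turner: base 112 by 60 mm, origin under its centre. Two wire forks at x -42 and +42 mm carry the handle, which lies along x on their cross wires, tops 68 mm up; prongs rise to 92 mm, the gap between them 29 mm wide at the wire and 42 at the top. The turner lies with its blade out over the worktop on the +x side, its origin at x 116, y 0, z 16 mm of the stand.
- turned_biscuit_1: A biscuit already turned, smooth base up, in the tray's near right part; the same size. Origin: centre of its base (now on top).
- turned_biscuit_2: The second biscuit already turned, as the first.
- service_bell: Counter bell, 84 mm across, 61 mm high; origin under its centre. Left of the tray; not part of the job.
- price_tent: Price card on a small foot, 22 by 90 by 72 mm; origin under its centre. Left of the bell; not part of the job.
- card_terminal: Card terminal, 165 by 76 by 60 mm; origin under its centre. Right of the turner's stand; not part of the job.

How it is judged:
On the way, in this order (a step that is already met when the one before it is completed fails the run):
1. the turner is taken off its stand (z of turner in the frame of turner_rest above 0.045 m), for 0.1 s.
2. the biscuit lies on the blade, lifted clear of the tray (contact force between biscuit and baking_tray below 0.05 N and contact force between turner and biscuit above 0.1 N and z of biscuit in the frame of baking_tray above 0.01 m and angle between biscuit's own z axis and vertical below 0.5 rad), for 0.2 s.
3. it is flipped with a quick turn of the held turner (angular speed of turner above 0.6 rad/s and angle between turner's own z axis and vertical above 0.5 rad and distance between biscuit and turner below 0.09 m), for 0.05 s.
4. the biscuit lies at rest flat on the tray, smooth base up, off the turner (angle between biscuit's own z axis and vertical above 3 rad and z of biscuit in the frame of baking_tray between 0.01 and 0.018 m and x of biscuit in the frame of baking_tray between -0.13 and 0.13 m and y of biscuit in the frame of baking_tray between -0.1 and 0.1 m and contact force between turner and biscuit below 0.05 N and linear speed of biscuit below 0.02 m/s), for 0.2 s.
At the end, for the whole second after the job is handed in: The biscuit lies at rest flat on the tray floor (within 8 degrees), smooth base up, wholly inside the tray and off the turner; the turner lies at rest in both forks of its stand as at the start (within 16 mm along the handle, 8 degrees), let go (all of step 4 and z of turner in the frame of turner_rest between 0.01 and 0.022 m and x of turner in the frame of turner_rest between 0.1 and 0.132 m and y of turner in the frame of turner_rest between -0.015 and 0.015 m and angle between turner's own z axis and vertical below 0.15 rad and linear speed of turner below 0.02 m/s); the robot touches nothing.
It fails at once if the turner presses or rams the tray with over 8 N (contact force between turner and baking_tray above 8 N).
It fails at once if the turner presses the biscuit with over 8 N (contact force between turner and biscuit above 8 N).
It fails at once if the gripper touches a biscuit (contact force between any of the fingers, the arm and biscuit above 0.3 N or contact force between any of the fingers, the arm and turned_biscuit_1 above 0.3 N or contact force between any of the fingers, the arm and turned_biscuit_2 above 0.3 N).
It fails at once if the biscuit is tossed or dropped from over 12 cm above the tray (z of biscuit in the frame of baking_tray above 0.12 m).
It fails at once if a turned biscuit is moved over 15 mm or turned back, or the bell, price card or card terminal is moved over 15 mm (distance of any of turned_biscuit_1, turned_biscuit_2, service_bell, price_tent, card_terminal from where it was at the start of the episode above 0.015 m or angle between any of turned_biscuit_1, turned_biscuit_2's own z axis and vertical below 2.8 rad).
It also fails if it takes over 72 s, if anything falls off the work surface, if the arm or the gripper's body presses on something with over 40 N, if the wrist force passes 120 N, or if a joint passes its speed limit or range.

## Working session

There is one attempt and no reset: what is moved stays moved. The work goes in short steps, Python scripts to look and compute and a tool call to move; the robot and the scene stay as the last step left them, time stands still between calls to the robot, and variables do not carry over. Pictures are saved under pics/ and viewed, at most 10 in all, crops included, and the job is handed in when it is done.

Besides the shell and the picture viewer there is one more tool, called after ">>>" in YAML: its name, and indented under it one key for each argument. drive_tool: Moves the arm, as the interface text tells. Shift numbers are shares of 100 mm and turn numbers shares of 360 degrees, none past 1 either way. Its arguments: {"type":"object","properties":{"commands":{"type":"array"}},"required":["commands"]}

```bash
ls; mkdir -p pics; cat > h.py <<'E'
import numpy as np,cv2
from bench import *
def ray(n,uv):
    p=camera_params(n);K=np.array(p["camera_matrix"]);R=cv2.Rodrigues(np.array(p["rvec"],float))[0];t=np.array(p["tvec"],float).ravel()
    d=R.T@np.linalg.solve(K,[uv[0],uv[1],1]);return -R.T@t,d
def onz(n,uv,z):
    c,d=ray(n,uv);return c+d*(z-c[2])/d[2]
E
python3 - <<'E'
from h import *
for n in("top","scene"):
    cv2.imwrite(f"pics/{n}0.png",camera(n))
print(get_state()); print(ray("top",(320,240)),ray("scene",(320,240)));print(camera_params("wrist"))
E
```

```text
pics
{'time_s': 0.1, 'joints': array([-1.21110446e+00,  8.78869835e-02,  1.37205195e+00, -2.43965663e-05,
        1.68357463e+00, -1.03093111e-01]), 'joint_vel': array([ 2.00890391e-04, -5.38934881e-04, -2.88182967e-03, -7.33080525e-04,
       -1.36162329e-03,  5.85731995e-05]), 'joint_efforts': array([ 1.78390474e-03, -3.41254985e+01, -3.03300333e+01,  7.18634902e-02,
        3.04464076e-02, -9.35034655e-05]), 'tool_pos': array([ 0.24536873, -0.49170996,  0.20444394]), 'tcp_rot': array([-9.51007959e-04,  9.73347859e-01,  2.29331689e-01, -1.34910205e-04]), 'wrist_force': array([-0.57840408, -0.35457412,  0.10854982]), 'moment': array([-0.05255501,  0.00399625, -0.01398044]), 'grip_force': 0.0, 'gripper_width': 1.0005642157268007}
(array([ 0.1930437 , -0.10102996,  1.64401459]), array([ 0.20843177, -0.0200874 , -0.97788883])) (array([-0.84568102,  0.83195781,  1.02373218]), array([ 0.71920204, -0.49697126, -0.48592447]))
{'camera_matrix': array([[347.60107673,   0.        , 317.27458887],
       [  0.        , 347.60107673, 240.405438  ],
       [  0.        ,   0.        ,   1.        ]]), 'tool_from_camera': array([[ 1.53786752e-03, -9.66618046e-01, -2.56217074e-01,
         7.39662325e-02],
       [ 9.99998817e-01,  1.49425408e-03,  3.64896602e-04,
         6.67892347e-04],
       [ 3.01377679e-05, -2.56217332e-01,  9.66619200e-01,
        -1.81534069e-01],
       [ 0.00000000e+00,  0.00000000e+00,  0.00000000e+00,
         1.00000000e+00]])}
```

View pics/top0.png

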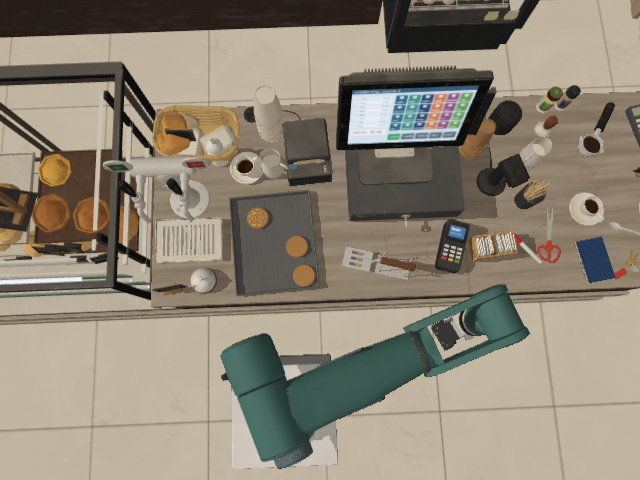

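View pics/scene0.png

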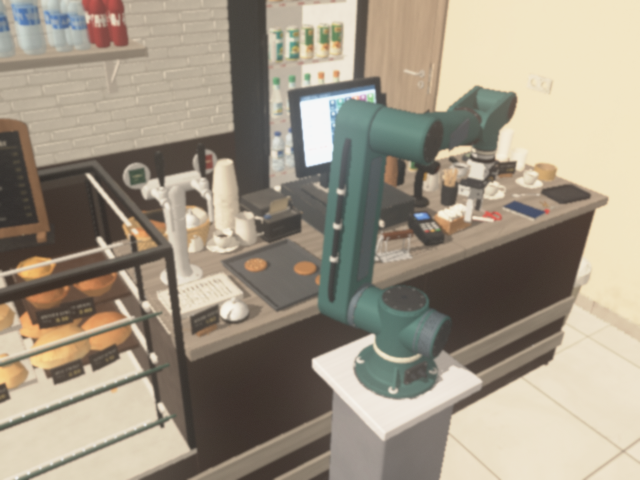

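>>> drive_tool:
  commands:
    - [1, 0, 0.5, 0, 0]
    - [1, 0, 0.5, 0, 0]
    - [1, 0, 0.5, 0, 0]
    - [1, 0, 0.5, 0, 0]
    - [1, 0, 0.5, 0, 0]
    - [1, 0, 0.5, 0, 0]
    - [1, 0, 0.5, 0, 0]
    - [1, 0, 0.5, 0, 0]

```text
time_s: 0.9
tool_pos: [0.391, -0.7838, 0.1678]
tcp_rot: [0.024, 0.973, 0.229, 0.006]
wrist_force: [0.1, 1.0, -0.9]
gripper_width: 0.999
grip_force: 0.0
```

```bash
python3 - <<'E'
from h import *
s=get_state();print(s['joints'],s['tool_pos'],s['tcp_rot'])
from h import *
for uv,z in[((259,218),.014),((296,246),.014),((304,275),.014),((361,260),.017),((383,262),.08),((415,265),.08),((230,197),.019),((311,190),.019),((320,286),.019),((236,294),.019)]:
    print(uv,onz("top",uv,z).round(3))
E
```

```text
[-1.17435974  0.91331828  0.27912543  0.00433641  1.90073659 -0.06477775] [ 0.39102421 -0.78381904  0.16781599] [0.02353602 0.97306844 0.22923317 0.00600108]
(259, 218) [0.623 0.063 0.014]
(296, 246) [ 0.524 -0.056  0.014]
(304, 275) [ 0.428 -0.078  0.014]
(361, 260) [ 0.468 -0.264  0.017]
(383, 262) [ 0.449 -0.326  0.08 ]
(415, 265) [ 0.435 -0.424  0.08 ]
(230, 197) [0.697 0.157 0.019]
(311, 190) [ 0.71  -0.112  0.019]
(320, 286) [ 0.389 -0.128  0.019]
(236, 294) [0.375 0.14  0.019]
```

```bash
python3 - <<'E'
from h import *
im=camera("top");cv2.imwrite("pics/top1.png",im)
c=cv2.resize(im[235:290,335:445],None,fx=7,fy=7,interpolation=cv2.INTER_CUBIC);cv2.imwrite("pics/crop1.png",c)
E
```

```text
(no output)
```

View pics/crop1.png

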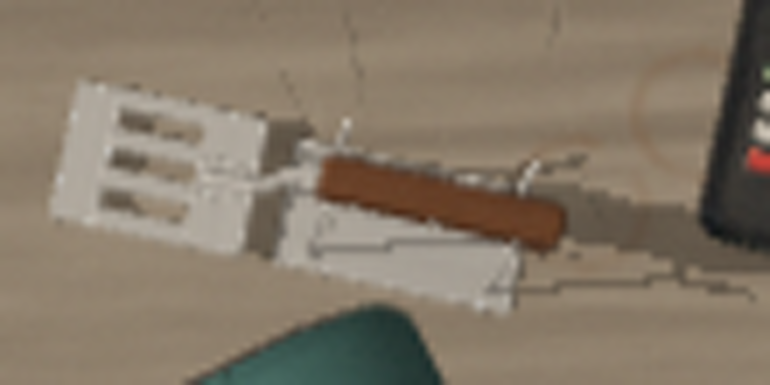

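```bash
python3 - <<'E'
from h import *
f=lambda c,z:onz("top",(335+(c[0]+.5)/7-.5,235+(c[1]+.5)/7-.5),z)
az=lambda d:np.degrees(np.arctan2(d[1],d[0]))
hf,hr=f((322,178),.094),f((560,225),.094)
print(hf,hr,az(hf-hr),np.linalg.norm(hf-hr))
fl,fr,bl,br=[f(c,.017) for c in((78,82),(52,215),(268,122),(243,252))]
print((fl+fr)/2,(bl+br)/2,az(fl+fr-bl-br),az(fl+fr-bl-br)-0, az(fr-fl),np.linalg.norm(fl-bl),np.linalg.norm(fl-fr))
m=(fl+fr+bl+br)/4;print(m,az(m-(hf+hr)/2),np.linalg.norm((m-(hf+hr)/2)[:2]))
# terminal corner, biscuits and tray via masks
im=cv2.imread("pics/top1.png");hsv=cv2.cvtColor(im,cv2.COLOR_BGR2HSV)
b=((hsv[...,0]>5)&(hsv[...,0]<22)&(hsv[...,1]>110)&(hsv[...,2]>90)).astype(np.uint8)
b[:190]=0;b[295:]=0;b[:,:232]=0;b[:,322:]=0
n,l,st,ce=cv2.connectedComponentsWithStats(b)
for i in range(1,n):
    if st[i,4]>50:print(st[i],ce[i],onz("top",ce[i],.0115))
p=onz("top",(444,220),.06);q=onz("top",(436,268),.06);print(p,q)
E
```

```text
[ 0.45299981 -0.31647312  0.094     ] [ 0.4279184  -0.41936811  0.094     ] 76.30088427891135 0.1059077665857507
[ 0.48464258 -0.20939599  0.017     ] [ 0.46306596 -0.29626423  0.017     ] 76.05097257640985 76.05097257640985 166.12589246036367 0.08976196668530761 0.06376557860355861
[ 0.47385427 -0.25283011  0.017     ] 73.81915288705932 0.11983764816448975
[247 207  22  22 368] [257.42391304 217.61413043] [0.62478263 0.06846377 0.0115    ]
[286 236  22  21 374] [296.5855615  246.13101604] [ 0.52366586 -0.05741952  0.0115    ]
[293 265  22  22 386] [303.63212435 275.22797927] [ 0.42719836 -0.07691819  0.0115    ]
[ 0.58002184 -0.53270523  0.06      ] [ 0.42628685 -0.49317167  0.06      ]
```

```bash
python3 - <<'E'
from h import *
for z in(0,.2,.4,.6):
    print(z,onz("scene",(192,455),z).round(2),onz("scene",(168,262),z).round(2),onz("top",(120,288),z).round(2),onz("top",(152,300),z).round(2))
E
```

```text
0 [0.02 0.55 0.  ] [0.81 0.3  0.  ] [0.41 0.52 0.  ] [0.37 0.41 0.  ]
0.2 [-0.15  0.6   0.2 ] [0.48 0.4  0.2 ] [0.38 0.44 0.2 ] [0.35 0.35 0.2 ]
0.4 [-0.32  0.66  0.4 ] [0.16 0.51 0.4 ] [0.36 0.37 0.4 ] [0.33 0.29 0.4 ]
0.6 [-0.49  0.71  0.6 ] [-0.16  0.61  0.6 ] [0.33 0.29 0.6 ] [0.3  0.23 0.6 ]
```

>>> drive_tool:
  commands:
    - [1, 0.15, -0.47, -0.2, 0]
    - [1, 0.15, -0.47, -0.2, 0]
    - [1, 0.15, -0.47, -0.2, 0]
    - [1, 0.15, -0.47, -0.2, 0]
    - [1, 0.15, -0.47, -0.1, 0]
    - [1, 0.15, -0.47, 0, 0]
    - [1, 0.15, -0.47, 0, 0]
    - [1, 0.15, -0.47, 0, 0]

```text
time_s: 1.75
tool_pos: [0.3308, -0.4051, 0.2409]
tcp_rot: [0.03, 0.973, 0.229, 0.007]
wrist_force: [1.4, 0.4, 0.4]
gripper_width: 0.997
grip_force: 0.0
```

```bash
python3 - <<'E'
from h import *
s=get_state();print(s['joints'],s['tool_pos'],s['tcp_rot'])
E
```

```text
[-0.98975605 -0.02530005  1.41805265 -0.00710625  1.68652305  0.11738481] [ 0.33078265 -0.4051305   0.24091929] [0.03047557 0.97288902 0.22913766 0.00735663]
```

```bash
cat >> h.py <<'E'
from scipy.spatial.transform import Rotation as R
def fk(q,p=None):
    if p is None:p=np.load("fk.npy")
    r0,h,L2,e,L3,Lt=p[:6]
    Rz=lambda a:R.from_euler('z',a);Ry=lambda a:R.from_euler('y',a)
    A=Rz(q[0]);x=A.apply([r0,0,h]);A=A*Ry(q[1]);x=x+A.apply([0,0,L2]);A=A*Ry(q[2]);x=x+A.apply([e,0,L3])
    A=A*Rz(q[3])*Ry(q[4])*Rz(q[5]);x=x+A.apply([0,0,Lt])
    return x,A
def log():
    s=get_state();open("log.txt","a").write(" ".join(map(str,[*s['joints'],*s['tool_pos'],*s['tcp_rot']]))+"\n");return s
E
cat > log.txt <<'E'
-1.21110446e+00 8.78869835e-02 1.37205195e+00 -2.43965663e-05 1.68357463e+00 -1.03093111e-01 0.24536873 -0.49170996 0.20444394 -9.51007959e-04 9.73347859e-01 2.29331689e-01 -1.34910205e-04
-1.17435974 0.91331828 0.27912543 0.00433641 1.90073659 -0.06477775 0.39102421 -0.78381904 0.16781599 0.02353602 0.97306844 0.22923317 0.00600108
-0.98975605 -0.02530005 1.41805265 -0.00710625 1.68652305 0.11738481 0.33078265 -0.4051305 0.24091929 0.03047557 0.97288902 0.22913766 0.00735663
E
cat > fit.py <<'E'
from h import *
from scipy.optimize import least_squares
D=np.loadtxt("log.txt")
f=lambda p:np.concatenate([fk(d[:6],p)[0]-d[6:9] for d in D]+[1e-3*(p-[0,.3,.49,0,.5,.3])])
r=least_squares(f,[0,.3,.49,0,.5,.3]);np.save("fk.npy",r.x);print(r.x.round(3),r.fun[:-6].round(4))
for d in D:
    A=fk(d[:6])[1];B=R.from_quat(d[9:13],scalar_first=True);print((A.inv()*B).as_matrix().round(2).tolist())
E
python3 fit.py
```

```text
[ 0.144  0.023  0.382  0.321  0.337 -0.087] [-0.0523 -0.0217  0.0042 -0.0537 -0.023   0.0015 -0.046  -0.0274 -0.0056]
[[-0.0, -1.0, -0.0], [1.0, -0.0, -0.0], [0.0, -0.0, 1.0]]
[[0.0, -1.0, 0.0], [1.0, 0.0, 0.0], [-0.0, 0.0, 1.0]]
[[0.0, -1.0, -0.0], [1.0, 0.0, -0.0], [0.0, -0.0, 1.0]]
```

```bash
sed -i 's/r0,h,L2,e,L3,Lt=p\[:6\]/r0,h,L2,e,L3,Lt,w=p[:7]/; s/apply(\[r0,0,h\])/apply([r0,w,h])/; s/return x,A$/return x,A*Rz(np.pi\/2)/' h.py
sed -i 's/\[0,.3,.49,0,.5,.3\]/[0,.3,.49,0,.5,.3,.05]/g; s/fun\[:-6\]/fun[:-7]/' fit.py; python3 fit.py
```

```text
[-0.     0.153  0.449  0.101  0.5    0.351  0.057] [-0.  0. -0.  0.  0. -0.  0. -0.  0.]
[[1.0, -0.0, -0.0], [0.0, 1.0, 0.0], [0.0, -0.0, 1.0]]
[[1.0, 0.0, 0.0], [-0.0, 1.0, -0.0], [-0.0, 0.0, 1.0]]
[[1.0, 0.0, -0.0], [-0.0, 1.0, 0.0], [0.0, -0.0, 1.0]]
```

>>> drive_tool:
  commands:
    - [1, 0.2, -0.45, 0, -0.02]
    - [1, 0.2, -0.45, 0, -0.02]
    - [1, 0.2, -0.45, 0, -0.02]
    - [1, 0.2, -0.45, 0, -0.02]
    - [1, 0.2, -0.45, 0, -0.02]
    - [1, 0.2, -0.45, 0, -0.02]
    - [1, 0.2, -0.45, 0, -0.02]
    - [1, 0.2, -0.45, 0, -0.02]

```text
time_s: 2.55
tool_pos: [0.1853, -0.0839, 0.2207]
tcp_rot: [0.011, 0.741, 0.671, -0.017]
wrist_force: [-0.4, -0.6, -0.0]
gripper_width: 0.997
grip_force: 0.0
```

```bash
python3 - <<'E'
from h import *
s=log();print(s['joints'],s['tool_pos'],R.from_quat(s['tcp_rot'],scalar_first=True).as_matrix().round(3))
E
python3 fit.py
```

```text
[-0.64197727 -0.75696267  1.94734025 -0.03935487  1.93522896 -0.55676825] [ 0.1852622  -0.08393038  0.22071424] [[ 0.099  0.995 -0.009]
 [ 0.994 -0.099 -0.039]
 [-0.04  -0.006 -0.999]]
[0.    0.153 0.449 0.101 0.5   0.351 0.057] [-0.  0.  0.  0.  0.  0.  0. -0.  0. -0. -0. -0.]
[[1.0, -0.0, -0.0], [0.0, 1.0, 0.0], [0.0, -0.0, 1.0]]
[[1.0, 0.0, 0.0], [-0.0, 1.0, -0.0], [-0.0, 0.0, 1.0]]
[[1.0, 0.0, -0.0], [-0.0, 1.0, 0.0], [0.0, -0.0, 1.0]]
[[1.0, -0.0, 0.0], [0.0, 1.0, 0.0], [-0.0, -0.0, 1.0]]
```

```bash
cat >> h.py <<'E'
from scipy.optimize import least_squares
LO=np.array([-3.1,-.76,.27,-1.08,.17,-2.57]);HI=np.array([3.1,2.03,2.55,4.22,2.65,2.57])
def ik(x,A,q0):
    def f(q):
        y,B=fk(q);return np.r_[(y-x)*3,(B*A.inv()).as_rotvec()]
    r=least_squares(f,np.clip(q0,LO+1e-3,HI-1e-3),bounds=(LO,HI));return r.x,np.linalg.norm(r.fun)
def ori(az,al,roll=0):
    az,al=np.radians([az,al]);a=np.array([np.cos(az)*np.cos(al),np.sin(az)*np.cos(al),-np.sin(al)])
    y=np.array([np.sin(az),-np.cos(az),0]);return R.from_matrix(np.c_[np.cross(y,a),y,a])*R.from_euler('z',roll,degrees=True)
E
python3 - <<'E'
from h import *
xt=np.array([np.cos(np.radians(76)),np.sin(np.radians(76)),0])
G=np.array([.4417,-.363,.081])
B=np.array([.625,.068,0])+xt*.03-xt*.116+[0,0,.07]
seeds=[np.array([j1,.3,1.5,j4,1.3,j6]) for j1 in(-1,0) for j4 in(-.9,.5,1.5,2.5) for j6 in(-1.5,0,1.5)]
for al in(25,30,35,40,50):
  for nm,P in(("grasp",G),("above",G+[0,0,.08]),("scoop",B),("lift",B+[-.05,0,.08])):
    A=ori(76,al);a=A.as_matrix()[:,2]
    S=[ik(P+.019*a,A,s) for s in seeds];ok=[s for s in S if s[1]<1e-3]
    u=[]
    for q,_ in ok:
        if not any(np.allclose(q,v,atol=.02) for v in u):u.append(q)
    print(al,nm,[v.round(2).tolist() for v in u],round(min(s[1] for s in S),3))
E
```

```text
25 grasp [[-1.13, 0.76, 1.14, 0.74, 2.13, -0.79]] 0.0
25 above [[-1.13, 0.68, 1.1, 0.8, 2.22, -0.69]] 0.0
25 scoop [[-0.62, 0.52, 1.56, 1.01, 1.65, -0.62]] 0.0
25 lift [[-0.67, 0.33, 1.64, 1.0, 1.75, -0.55]] 0.0
30 grasp [[-1.12, 0.71, 1.16, 0.69, 2.08, -0.8]] 0.0
30 above [[-1.12, 0.63, 1.12, 0.74, 2.17, -0.7]] 0.0
30 scoop [[-0.6, 0.48, 1.56, 0.95, 1.61, -0.58]] 0.0
30 lift [[-0.65, 0.29, 1.63, 0.94, 1.72, -0.51]] 0.0
35 grasp [[-1.11, 0.66, 1.19, 0.63, 2.03, -0.8]] 0.0
35 above [[-1.11, 0.59, 1.13, 0.68, 2.13, -0.71]] 0.0
35 scoop [[-0.57, 0.44, 1.56, 0.89, 1.57, -0.53]] 0.0
35 lift [[-0.62, 0.26, 1.62, 0.87, 1.68, -0.47]] 0.0
40 grasp [[-1.09, 0.61, 1.22, 0.58, 1.97, -0.8]] 0.0
40 above [[-1.09, 0.55, 1.15, 0.62, 2.08, -0.72]] 0.0
40 scoop [[-0.54, 0.4, 1.56, 0.82, 1.54, -0.48]] 0.0
40 lift [[-0.59, 0.22, 1.61, 0.81, 1.65, -0.42]] 0.0
50 grasp [[-1.05, 0.52, 1.27, 0.48, 1.86, -0.79]] 0.0
50 above [[-1.05, 0.46, 1.19, 0.51, 1.98, -0.72]] 0.0
50 scoop [[-0.48, 0.34, 1.55, 0.68, 1.47, -0.38]] 0.0
50 lift [[-0.52, 0.17, 1.59, 0.67, 1.6, -0.33]] 0.0
```

>>> drive_tool:
  commands:
    - [1, 0, 0, -0.2, 0.022]
    - [1, 0.36, 0.32, 0, 0]
    - [1, 0.36, 0.32, 0, 0]
    - [1, 0.36, 0.32, 0, 0]
    - [1, 0.48, -0.12, 0, 0]
    - [1, 0.48, -0.12, 0, 0]
    - [1, 0.48, -0.12, 0, 0]
    - [1, 0.48, -0.12, 0, 0]
    - [1, 0.42, -0.24, -0.1, 0]
    - [1, 0.42, -0.24, -0.1, 0]
    - [1, 0.42, -0.24, -0.1, 0]
    - [1, 0.42, -0.24, -0.1, 0]
    - [1, 0.42, -0.24, -0.1, 0]
    - [1, 0.42, -0.24, -0.1, 0]
    - [1, 0.42, -0.24, -0.1, 0]
    - [1, 0.42, -0.24, -0.1, 0]
    - [1, 0.42, -0.24, -0.1, 0]

```text
time_s: 4.25
tool_pos: [0.1833, 0.616, 0.3041]
tcp_rot: [0.016, 0.787, 0.617, -0.014]
wrist_force: [0.5, 0.0, 0.4]
gripper_width: 1.0
grip_force: 0.0
```

```bash
cat > st.py <<'E'
from h import *
s=log();M=R.from_quat(s['tcp_rot'],scalar_first=True).as_matrix()
print(round(s['time_s'],2),s['joints'].round(3),s['tool_pos'].round(4));print(M.round(3))
a=M[:,2];print("a az %.1f pitch %.1f  y lift %.1f"%(np.degrees(np.arctan2(a[1],a[0])),-np.degrees(np.arcsin(a[2])),np.degrees(np.arcsin(M[2,1]))),"F",s['wrist_force'].round(2),s['moment'].round(3))
E
python3 st.py
```

```text
4.25 [ 1.201  0.343  0.873 -0.015  1.965  1.437] [0.1833 0.616  0.3041]
[[ 0.239  0.971 -0.002]
 [ 0.97  -0.239 -0.043]
 [-0.042  0.008 -0.999]]
a az -92.3 pitch 87.6  y lift 0.5 F [0.52 0.   0.4 ] [ 0.036 -0.057 -0.09 ]
```

>>> drive_tool:
  commands:
    - [1, 0.41, -0.17, 0, 0]
    - [1, 0.41, -0.17, 0, 0]
    - [1, 0.41, -0.17, 0, 0]
    - [1, 0.41, -0.17, 0, 0]
    - [1, 0.41, -0.17, 0, 0]
    - [1, 0.5, 0, 0, 0]
    - [1, 0.5, 0, 0, 0]
    - [1, 0.5, 0, 0, 0]
    - [1, 0.5, 0, 0, 0]

```text
time_s: 5.15
tool_pos: [0.1682, 0.865, 0.2113]
tcp_rot: [-0.036, 0.786, 0.616, 0.046]
wrist_force: [1.1, -0.6, -0.7]
gripper_width: 1.002
grip_force: 0.0
```

```bash
python3 st.py
```

```text
5.15 [1.314 0.867 0.275 0.002 1.883 1.555] [0.1682 0.865  0.2113]
[[ 0.237  0.971  0.027]
 [ 0.965 -0.239  0.113]
 [ 0.116 -0.    -0.993]]
a az 76.4 pitch 83.3  y lift -0.0 F [ 1.06 -0.63 -0.65] [-0.056 -0.043  0.005]
```

>>> drive_tool:
  commands:
    - [1, 1, 0, 0, 0]
    - [1, 1, 0, 0, 0]
    - [1, 1, 0, 0, 0]
    - [1, 1, 0, 0, 0]
    - [1, 1, 0, 0, 0]
    - [1, 1, 0, 0, 0]
    - [1, 1, 0, 0, 0]
    - [1, 1, 0, 0, 0]

```text
time_s: 5.95
tool_pos: [0.2067, 0.9748, 0.1854]
tcp_rot: [-0.124, 0.772, 0.605, 0.149]
wrist_force: [0.1, 0.8, -0.1]
gripper_width: 1.0
grip_force: 0.0
```

```bash
python3 st.py
```

```text
5.95 [1.297 0.925 0.275 0.023 1.551 1.542] [0.2067 0.9748 0.1854]
[[ 0.222  0.972  0.08 ]
 [ 0.898 -0.236  0.372]
 [ 0.381 -0.011 -0.925]]
a az 77.8 pitch 67.6  y lift -0.6 F [ 0.09  0.76 -0.06] [-0.178 -0.008  0.018]
```

>>> drive_tool:
  commands:
    - [1, 1, 0, 0, 0]
    - [1, 1, 0, 0, 0]
    - [1, 1, 0, 0, 0]
    - [1, 1, 0, 0, 0]
    - [1, 1, 0, 0, 0]
    - [1, 1, 0, 0, 0]
    - [1, 1, 0, 0, 0]
    - [1, 1, 0, 0, 0]
    - [1, 1, 0, 0, 0]
    - [1, 1, 0, 0, 0]

```text
time_s: 6.95
tool_pos: [0.2363, 1.0519, 0.2968]
tcp_rot: [-0.23, 0.734, 0.575, 0.278]
wrist_force: [0.6, -0.4, -1.0]
gripper_width: 1.0
grip_force: 0.0
```

```bash
python3 st.py
```

```text
6.95 [1.281 0.871 0.275 0.053 1.26  1.525] [0.2363 1.0519 0.2968]
[[ 0.183  0.973  0.143]
 [ 0.717 -0.232  0.657]
 [ 0.673 -0.018 -0.74 ]]
a az 77.7 pitch 47.7  y lift -1.0 F [ 0.57 -0.44 -0.95] [-0.332  0.003  0.048]
```

>>> drive_tool:
  commands:
    - [1, 1, 0.1, 0, 0]
    - [1, 1, 0.1, 0, 0]
    - [1, 1, 0.1, 0, 0]
    - [1, 1, 0.1, 0, 0]
    - [1, 1, 0.1, 0, 0]
    - [1, 1, 0.1, 0, 0]
    - [1, 1, 0.1, 0, 0]
    - [1, 1, 0.1, 0, 0]

```text
time_s: 7.75
tool_pos: [0.2781, 1.049, 0.4551]
tcp_rot: [-0.3, 0.693, 0.541, 0.369]
wrist_force: [-0.0, 0.1, -0.2]
gripper_width: 1.001
grip_force: 0.0
```

```bash
python3 st.py
```

```text
7.75 [1.227 0.759 0.275 0.11  1.122 1.478] [0.2781 1.049  0.4551]
[[ 0.142  0.972  0.186]
 [ 0.53  -0.233  0.816]
 [ 0.836 -0.017 -0.548]]
a az 77.1 pitch 33.2  y lift -1.0 F [-0.05  0.07 -0.17] [-0.363  0.038  0.011]
```

```bash
cat >> h.py <<'E'
def plan(pts,step=.048):
    "world TCP waypoints -> tool-frame rows (units of 100mm) with joint check"
    s=get_state();A=R.from_quat(s['tcp_rot'],scalar_first=True);q=s['joints'];x=s['tool_pos']
    for p in pts:
        p=np.array(p,float);d=p-x;n=int(np.ceil(np.linalg.norm(d)/step));dm=0
        for i in range(n):
            q2,e=ik(x+d*(i+1)/n,A,q);dm=max(dm,abs(q2-q).max());q=q2
            if e>2e-3:print("UNREACH",i,e)
        print(n,"x",(A.inv().apply(d)/n*10).round(3),"maxdq",round(dm,2),"q",q.round(2));x=p
E
python3 - <<'E'
from h import *
a=np.array([.186,.816,-.548]);G=np.array([.4417,-.363,.082])+.008*np.array([.242,.97,0])
g=G+.019*a;print(g)
plan([(.30,.65,.45),(.36,.2,.42),(.42,-.15,.32),g-.12*a+[0,0,.04],g-.05*a,g])
E
```

```text
[ 0.44717  -0.339736  0.071588]
9 x [-0.236  0.127 -0.354] maxdq 0.25 q [ 0.87 -0.18  1.45  0.48  0.98  1.03]
10 x [-0.255  0.164 -0.339] maxdq 0.16 q [-0.47 -0.47  1.73  1.06  1.94  0.16]
8 x [-0.326  0.177 -0.274] maxdq 0.11 q [-0.99  0.13  1.41  0.85  2.21 -0.44]
7 x [-0.387  0.106 -0.222] maxdq 0.12 q [-1.18  0.76  0.83  0.71  2.31 -0.66]
3 x [-0.111  0.002  0.306] maxdq 0.09 q [-1.14  0.71  1.07  0.65  2.13 -0.76]
2 x [ 0.   -0.    0.25] maxdq 0.06 q [-1.1   0.68  1.19  0.65  2.05 -0.79]
```

>>> drive_tool:
  commands:
    - [1, -0.19, 0.1, -0.29, 0]
    - [1, -0.19, 0.1, -0.29, 0]
    - [1, -0.19, 0.1, -0.29, 0]
    - [1, -0.19, 0.1, -0.29, 0]
    - [1, -0.19, 0.1, -0.29, 0]
    - [1, -0.19, 0.1, -0.29, 0]
    - [1, -0.19, 0.1, -0.29, 0]
    - [1, -0.19, 0.1, -0.29, 0]
    - [1, -0.19, 0.1, -0.29, 0]
    - [1, -0.19, 0.1, -0.29, 0]
    - [1, -0.19, 0.1, -0.29, 0]

```text
time_s: 8.85
tool_pos: [0.2953, 0.6511, 0.4538]
tcp_rot: [-0.3, 0.693, 0.542, 0.369]
wrist_force: [0.6, 0.4, 0.0]
gripper_width: 0.999
grip_force: 0.0
```

>>> drive_tool:
  commands:
    - [1, -0.255, 0.164, -0.339, 0]
    - [1, -0.255, 0.164, -0.339, 0]
    - [1, -0.255, 0.164, -0.339, 0]
    - [1, -0.255, 0.164, -0.339, 0]
    - [1, -0.255, 0.164, -0.339, 0]
    - [1, -0.255, 0.164, -0.339, 0]
    - [1, -0.255, 0.164, -0.339, 0]
    - [1, -0.255, 0.164, -0.339, 0]
    - [1, -0.255, 0.164, -0.339, 0]
    - [1, -0.255, 0.164, -0.339, 0]
    - [1, -0.32, 0.177, -0.274, 0]
    - [1, -0.32, 0.177, -0.274, 0]
    - [1, -0.32, 0.177, -0.274, 0]
    - [1, -0.32, 0.177, -0.274, 0]
    - [1, -0.32, 0.177, -0.274, 0]
    - [1, -0.32, 0.177, -0.274, 0]
    - [1, -0.32, 0.177, -0.274, 0]
    - [1, -0.32, 0.177, -0.274, 0]

```text
time_s: 10.65
tool_pos: [0.4168, -0.1467, 0.3275]
tcp_rot: [-0.298, 0.694, 0.542, 0.368]
wrist_force: [0.8, 0.9, 1.3]
gripper_width: 0.999
grip_force: 0.0
```

```bash
python3 st.py; python3 - <<'E'
from h import *
a=np.array([.186,.816,-.548])
g=np.array([.4472,-.3397,.0716])
plan([g-.10*a+[0,0,.04],g-.05*a,g])
E
```

```text
10.65 [-0.99   0.11   1.415  0.854  2.215 -0.426] [ 0.4168 -0.1467  0.3275]
[[ 0.141  0.972  0.188]
 [ 0.534 -0.235  0.812]
 [ 0.834 -0.014 -0.552]]
a az 77.0 pitch 33.5  y lift -0.8 F [0.76 0.87 1.29] [-0.267 -0.025  0.025]
7 x [-0.399  0.112 -0.189] maxdq 0.11 q [-1.17  0.73  0.9   0.7   2.27 -0.68]
2 x [-0.166  0.002  0.36 ] maxdq 0.09 q [-1.14  0.71  1.07  0.65  2.13 -0.76]
2 x [ 0.001 -0.001  0.25 ] maxdq 0.06 q [-1.1   0.67  1.19  0.65  2.04 -0.79]
```

>>> drive_tool:
  commands:
    - [1, -0.4, 0.112, -0.19, 0]
    - [1, -0.4, 0.112, -0.19, 0]
    - [1, -0.4, 0.112, -0.19, 0]
    - [1, -0.4, 0.112, -0.19, 0]
    - [1, -0.4, 0.112, -0.19, 0]
    - [1, -0.4, 0.112, -0.19, 0]
    - [1, -0.4, 0.112, -0.19, 0]
    - [1, 0, 0, 0, 0]

```text
time_s: 11.45
tool_pos: [0.4273, -0.423, 0.157]
tcp_rot: [-0.303, 0.695, 0.538, 0.369]
wrist_force: [-1.2, 0.9, -1.5]
gripper_width: 0.998
grip_force: 0.0
```

```bash
python3 st.py; python3 -c "
from h import *
cv2.imwrite('pics/w1.png',camera('wrist'))"
```

```text
11.45 [-1.171  0.741  0.901  0.693  2.265 -0.679] [ 0.4273 -0.423   0.157 ]
[[ 0.15   0.971  0.187]
 [ 0.524 -0.239  0.818]
 [ 0.838 -0.025 -0.544]]
a az 77.1 pitch 33.0  y lift -1.4 F [-1.19  0.94 -1.47] [-0.365  0.038  0.025]
```

View pics/w1.png

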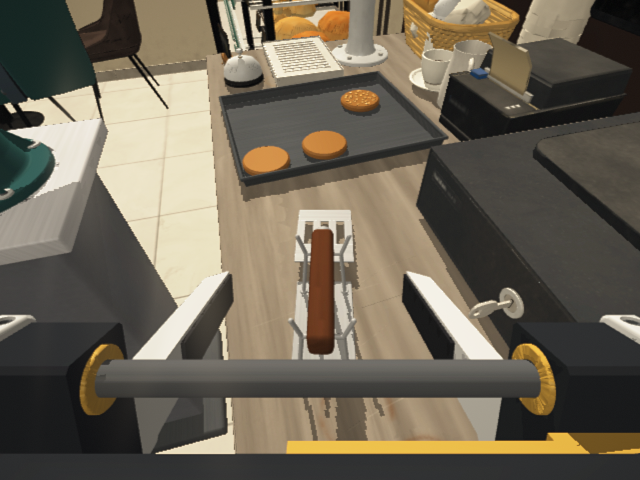

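>>> drive_tool:
  commands:
    - [1, -0.125, 0.01, 0.34, 0]
    - [1, -0.125, 0.01, 0.34, 0]
    - [1, 0, 0, 0.25, 0]
    - [1, 0, 0, 0.25, 0]
    - [1, 0, 0, 0, 0]

```text
time_s: 12.0
tool_pos: [0.4488, -0.3342, 0.0811]
tcp_rot: [-0.3, 0.693, 0.543, 0.367]
wrist_force: [-0.5, 0.6, 0.3]
gripper_width: 1.002
grip_force: 0.0
```

```bash
python3 st.py; python3 -c "
from h import *
cv2.imwrite('pics/w2.png',camera('wrist'))"
```

```text
12.0 [-1.093  0.658  1.191  0.652  2.053 -0.778] [ 0.4488 -0.3342  0.0811]
[[ 0.14   0.973  0.183]
 [ 0.532 -0.23   0.815]
 [ 0.835 -0.017 -0.55 ]]
a az 77.3 pitch 33.3  y lift -1.0 F [-0.47  0.62  0.28] [-0.375 -0.012  0.014]
```

View pics/w2.png

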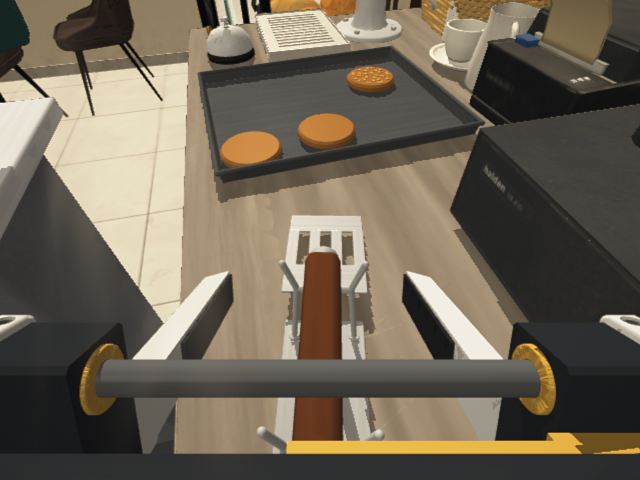

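>>> drive_tool:
  commands:
    - [1, -0.1, 0.01, 0.03, 0]
    - [1, 0, 0, 0, 0]
    - [0, 0, 0, 0, 0]
    - [0, 0, 0, 0, 0]
    - [0, 0, 0, 0, 0]
    - [0, 0, 0, 0, 0]
    - [0, 0, 0, 0, 0]
    - [0, 0, 0, 0, 0]
    - [0, 0, 0, 0, 0]
    - [0, 0, 0, 0, 0]

```text
time_s: 13.05
tool_pos: [0.4486, -0.3408, 0.0698]
tcp_rot: [-0.299, 0.694, 0.542, 0.368]
wrist_force: [-0.2, 0.6, -0.5]
gripper_width: 0.355
grip_force: 0.0
```

```bash
python3 st.py
```

```text
13.05 [-1.099  0.679  1.182  0.646  2.045 -0.788] [ 0.4486 -0.3408  0.0698]
[[ 0.142  0.972  0.186]
 [ 0.532 -0.233  0.814]
 [ 0.835 -0.017 -0.55 ]]
a az 77.1 pitch 33.4  y lift -1.0 F [-0.17  0.56 -0.51] [-0.329  0.016 -0.016]
```

>>> drive_tool:
  commands:
    - [0, 0, 0, 0, 0]
    - [0, 0, 0, 0, 0]
    - [0, 0, 0, 0, 0]
    - [0, 0, 0, 0, 0]

```text
time_s: 13.45
tool_pos: [0.4487, -0.3409, 0.0698]
tcp_rot: [-0.299, 0.694, 0.542, 0.368]
wrist_force: [1.1, -0.3, 0.5]
gripper_width: 0.213
grip_force: 30.0
```

```bash
python3 st.py; python3 -c "
from h import *
plan([get_state()['tool_pos']+[0,0,.03]])"
```

```text
13.45 [-1.099  0.679  1.181  0.646  2.045 -0.788] [ 0.4487 -0.3409  0.0698]
[[ 0.142  0.972  0.186]
 [ 0.532 -0.233  0.814]
 [ 0.835 -0.017 -0.55 ]]
a az 77.1 pitch 33.4  y lift -1.0 F [ 1.12 -0.32  0.51] [-0.436 -0.036 -0.077]
1 x [ 0.25  -0.005 -0.165] maxdq 0.04 q [-1.1   0.65  1.16  0.66  2.08 -0.75]
```

>>> drive_tool:
  commands:
    - [0, 0.08, 0, -0.055, 0]
    - [0, 0.16, 0, -0.11, 0]
    - [0, 0.16, 0, -0.11, 0]
    - [0, 0.16, 0, -0.11, 0]
    - [0, 0, 0, 0, 0]
    - [0, 0, 0, 0, 0]

```text
time_s: 14.05
tool_pos: [0.4496, -0.3429, 0.1387]
tcp_rot: [-0.298, 0.694, 0.543, 0.367]
wrist_force: [1.5, -0.7, -2.8]
gripper_width: 0.211
grip_force: 30.0
```

```bash
python3 st.py; python3 -c "
from h import *
cv2.imwrite('pics/w3.png',camera('wrist'))"
```

```text
14.05 [-1.099  0.616  1.131  0.685  2.132 -0.709] [ 0.4496 -0.3429  0.1387]
[[ 0.142  0.972  0.186]
 [ 0.534 -0.234  0.812]
 [ 0.833 -0.015 -0.552]]
a az 77.1 pitch 33.5  y lift -0.9 F [ 1.46 -0.74 -2.83] [-0.726  0.1    0.02 ]
```

View pics/w3.png

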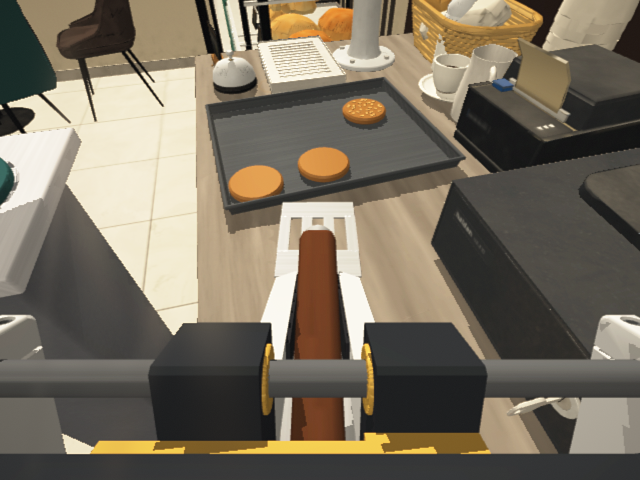

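```bash
python3 - <<'E'
from h import *
p=camera_params("wrist");K=p["camera_matrix"];T=p["tool_from_camera"]
M2=np.array([[.14,.973,.183],[.532,-.23,.815],[.835,-.017,-.55]]);t2=np.array([.4488,-.3342,.0811])
Mg=np.array([[.142,.972,.186],[.532,-.233,.814],[.835,-.017,-.55]]);tg=np.array([.4487,-.3409,.0698])
def ray2(M,t,uv):
    d=M@(T[:3,:3]@np.linalg.solve(K,[*uv,1]));return t+M@T[:3,3],d
def proj(X):  # tool coords ->px
    c=np.linalg.inv(T)@np.r_[X,1];u=K@c[:3];return u[:2]/u[2]
x=np.array([np.cos(np.radians(76.1)),np.sin(np.radians(76.1)),0])
c,d=ray2(M2,t2,(322,252));hf=c+d*(.094-c[2])/d[2];print("handle front",hf, "top said",[.453,-.3165])
for uv in((328,217),):
    c,d=ray2(M2,t2,uv);k=((hf-c)@x+.111)/(d@x);bf=c+d*k;print("blade front",bf,(bf-hf)@x)
# no-slip prediction
g=tg-.019*Mg[:,2]
for de in(0,2,4,6,8,10):
    y=np.cross([0,0,1],x);Rt=R.from_rotvec(y*np.radians(de))
    f=lambda X:proj(Mg.T@(g+Rt.apply(X-g)-tg)).round(1)
    print(de,f(hf),f(bf))
print("grip turner x",-66-(hf-g)@x*1e3)
E
```

```text
handle front [ 0.45512144 -0.31947452  0.094     ] top said [0.453, -0.3165]
blade front [ 0.48645771 -0.21288094  0.01285043] 0.11100000000000002
0 [319.  229.7] [325.9 203.4]
2 [319.  230.8] [325.9 209.2]
4 [319.1 231.9] [326.  215.1]
6 [319.1 233.1] [326.  220.9]
8 [319.2 234.4] [326.  226.7]
10 [319.2 235.7] [326.  232.5]
grip turner x -104.20274085632667
```

```bash
python3 - <<'E'
from h import *
p=camera_params("wrist");K=p["camera_matrix"];T=p["tool_from_camera"]
s=get_state();M=R.from_quat(s['tcp_rot'],scalar_first=True).as_matrix();t=s['tool_pos']
im=cv2.imread("pics/w3.png");hsv=cv2.cvtColor(im,cv2.COLOR_BGR2HSV)
b=((hsv[...,0]>5)&(hsv[...,0]<22)&(hsv[...,1]>110)&(hsv[...,2]>90)).astype(np.uint8);b[:90]=0;b[215:]=0;b[:,:220]=0;b[:,400:]=0
n,l,st,ce=cv2.connectedComponentsWithStats(b)
def on(uv,z):
    d=M@(T[:3,:3]@np.linalg.solve(K,[*uv,1]));c=t+M@T[:3,3];return c+d*(z-c[2])/d[2]
for i in range(1,n):
    if st[i,4]>100:print(st[i],on(ce[i],.010).round(4))
for uv in((208,107),(384,82),(463,158),(229,210)):print(uv,on(uv,.019).round(3),onz("top",(0,0),.0)[0]*0)
xt=np.array([np.cos(np.radians(76.1)),np.sin(np.radians(76.1)),0]);yt=np.array([xt[1],-xt[0],0])
B=np.array([.625,.0675,0]);a=M[:,2]
F=B-.053*xt+.010*yt       # front edge centre
for nm,z in(("high",.06),("low",.018)):
    P=F-.149*xt+[0,0,z+.069]+.019*a;print(nm,P.round(4))
plan([F-.149*xt+[0,0,.07+.069]+.019*a,F-.149*xt+[0,0,.02+.069]+.019*a])
E
```

```text
[342  98  44  26 887] [0.6241 0.0675 0.01  ]
[ 298  147   52   35 1434] [ 0.5226 -0.0596  0.01  ]
[ 228  165   56   37 1558] [ 0.4257 -0.0767  0.01  ]
(208, 107) [0.373 0.131 0.019] 0.0
(384, 82) [0.687 0.141 0.019] 0.0
(463, 158) [ 0.707 -0.107  0.019] 0.0
(229, 210) [ 0.39  -0.131  0.019] 0.0
high [ 0.5897 -0.1155  0.1185]
low [ 0.5897 -0.1155  0.0765]
6 x [0.222 0.139 0.36 ] maxdq 0.07 q [-0.74  0.47  1.37  0.85  1.82 -0.5 ]
2 x [-0.209  0.004  0.138] maxdq 0.03 q [-0.74  0.52  1.4   0.83  1.76 -0.57]
```

```bash
python3 - <<'E'
from h import *
p=camera_params("wrist");K=p["camera_matrix"];T=p["tool_from_camera"]
s=get_state();M=R.from_quat(s['tcp_rot'],scalar_first=True).as_matrix();t=s['tool_pos'];c=t+M@T[:3,3]
f=lambda uv:M@(T[:3,:3]@np.linalg.solve(K,[*uv,1]))
d=f((435,247));b=c+d*(-c[2]/d[2]);print(b)
d=f((451,180))
for z in(.06,.08,.1,.12):print(z,(c+d*(z-c[2])/d[2]).round(3),onz("top",(346,219),z).round(3))
E
```

```text
[ 0.61057024 -0.23008     0.        ]
0.06 [ 0.634 -0.19   0.06 ] [ 0.596 -0.22   0.06 ]
0.08 [ 0.616 -0.212  0.08 ] [ 0.591 -0.218  0.08 ]
0.1 [ 0.599 -0.233  0.1  ] [ 0.586 -0.217  0.1  ]
0.12 [ 0.582 -0.255  0.12 ] [ 0.581 -0.215  0.12 ]
```

>>> drive_tool:
  commands:
    - [0, 0.22, 0.14, 0.36, 0]
    - [0, 0.22, 0.14, 0.36, 0]
    - [0, 0.22, 0.14, 0.36, 0]
    - [0, 0.22, 0.14, 0.36, 0]
    - [0, 0.22, 0.14, 0.36, 0]
    - [0, 0.22, 0.14, 0.36, 0]
    - [0, -0.1, 0, 0.07, 0]
    - [0, -0.1, 0, 0.07, 0]
    - [0, 0, 0, 0, 0]
    - [0, 0, 0, 0, 0]

```text
time_s: 15.1
tool_pos: [0.5891, -0.1163, 0.1022]
tcp_rot: [-0.3, 0.694, 0.541, 0.368]
wrist_force: [-0.5, 0.5, -2.8]
gripper_width: 0.21
grip_force: 30.0
```

```bash
python3 st.py; python3 -c "
from h import *
cv2.imwrite('pics/w4.png',camera('wrist'))
plan([(.5897,-.1155,.0745)])"
```

```text
15.1 [-0.74   0.498  1.391  0.841  1.792 -0.538] [ 0.5891 -0.1163  0.1022]
[[ 0.145  0.972  0.186]
 [ 0.53  -0.235  0.815]
 [ 0.836 -0.019 -0.549]]
a az 77.1 pitch 33.3  y lift -1.1 F [-0.55  0.5  -2.81] [-0.728  0.1   -0.014]
1 x [-0.231  0.006  0.165] maxdq 0.04 q [-0.74  0.53  1.41  0.83  1.76 -0.57]
```

View pics/w4.png

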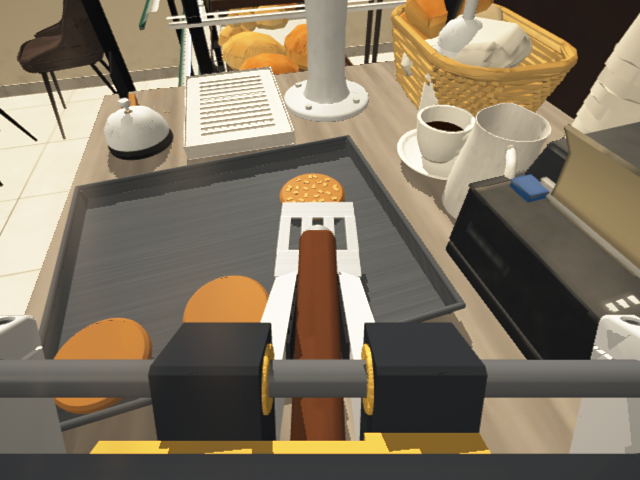

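>>> drive_tool:
  commands:
    - [0, -0.125, 0, 0.083, 0]
    - [0, -0.125, 0, 0.083, 0]
    - [0, 0, 0, 0, 0]
    - [0, -0.013, 0, 0.008, 0]
    - [0, -0.013, 0, 0.008, 0]
    - [0, 0, 0, 0, 0]

```text
time_s: 15.75
tool_pos: [0.5898, -0.116, 0.0723]
tcp_rot: [-0.298, 0.693, 0.543, 0.369]
wrist_force: [-3.4, -2.0, 7.9]
gripper_width: 0.211
grip_force: 30.0
```

>>> drive_tool:
  commands:
    - [0, -0.013, 0, 0.008, 0]
    - [0, -0.013, 0, 0.008, 0]
    - [0, 0, 0, 0, 0]

```text
time_s: 16.05
tool_pos: [0.5901, -0.1161, 0.0717]
tcp_rot: [-0.298, 0.692, 0.544, 0.371]
wrist_force: [-6.5, 0.2, 13.7]
gripper_width: 0.214
grip_force: 30.0
```

```bash
python3 st.py; python3 -c "
from h import *
cv2.imwrite('pics/w5.png',camera('wrist'))"
```

```text
16.05 [-0.74   0.534  1.408  0.835  1.755 -0.587] [ 0.5901 -0.1161  0.0717]
[[ 0.134  0.973  0.189]
 [ 0.531 -0.232  0.815]
 [ 0.836 -0.009 -0.548]]
a az 76.9 pitch 33.2  y lift -0.5 F [-6.53  0.18 13.7 ] [-0.036 -0.809  0.144]
```

View pics/w5.png

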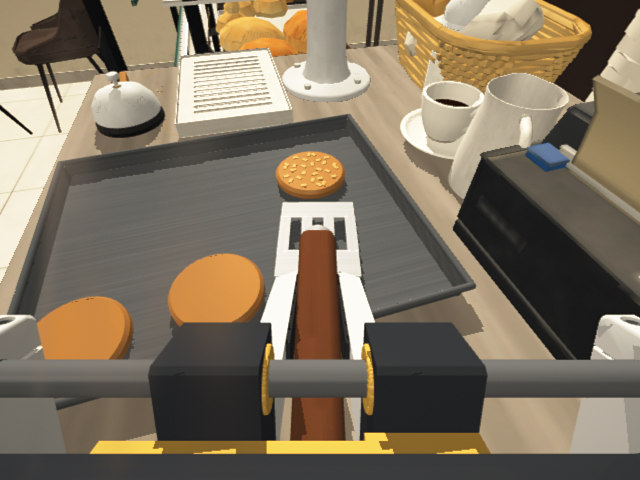

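>>> drive_tool:
  commands:
    - [0, 0.042, 0, -0.028, 0]
    - [0, 0.066, 0, 0.1, 0]
    - [0, 0, 0, 0, 0]

```text
time_s: 16.4
tool_pos: [0.5913, -0.1016, 0.0709]
tcp_rot: [-0.301, 0.694, 0.542, 0.367]
wrist_force: [-0.8, -0.0, -2.1]
gripper_width: 0.211
grip_force: 30.0
```

```bash
python3 st.py
```

```text
16.4 [-0.721  0.523  1.426  0.839  1.741 -0.572] [ 0.5913 -0.1016  0.0709]
[[ 0.144  0.973  0.183]
 [ 0.531 -0.232  0.815]
 [ 0.835 -0.02  -0.55 ]]
a az 77.3 pitch 33.3  y lift -1.1 F [-0.77 -0.03 -2.12] [-0.741  0.176  0.066]
```

>>> drive_tool:
  commands:
    - [0, -0.013, 0, 0.008, 0]
    - [0, -0.013, 0, 0.008, 0]
    - [0, 0, 0, 0, 0]

```text
time_s: 16.7
tool_pos: [0.5915, -0.1034, 0.0681]
tcp_rot: [-0.3, 0.694, 0.542, 0.367]
wrist_force: [0.1, -0.6, -1.4]
gripper_width: 0.211
grip_force: 30.0
```

```bash
python3 st.py|tail -1; python3 -c "
from h import *
cv2.imwrite('pics/w6.png',camera('wrist')[130:330,180:440]);i=cv2.imread('pics/w6.png');cv2.imwrite('pics/w6.png',cv2.resize(i,None,fx=3,fy=3,interpolation=cv2.INTER_CUBIC))"
```

```text
a az 77.2 pitch 33.3  y lift -1.1 F [ 0.06 -0.58 -1.42] [-0.748  0.123 -0.029]
```

View pics/w6.png

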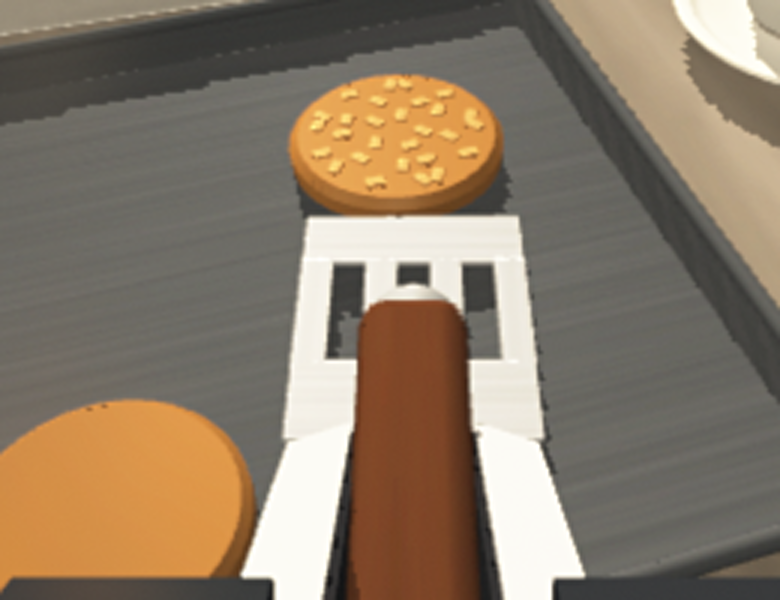

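>>> drive_tool:
  commands:
    - [0, -0.0085, 0, 0.0055, 0]
    - [0, -0.0085, 0, 0.0055, 0]
    - [0, 0, 0, 0, 0]

```text
time_s: 17.05
tool_pos: [0.5918, -0.1037, 0.0669]
tcp_rot: [-0.3, 0.694, 0.542, 0.368]
wrist_force: [-0.4, 0.2, -2.2]
gripper_width: 0.211
grip_force: 30.0
```

```bash
python3 st.py|tail -1
```

```text
a az 77.1 pitch 33.4  y lift -1.0 F [-0.42  0.16 -2.2 ] [-0.713  0.071  0.014]
```

>>> drive_tool:
  commands:
    - [0, -0.0085, 0, 0.0055, 0]
    - [0, -0.0085, 0, 0.0055, 0]
    - [0, 0, 0, 0, 0]

```text
time_s: 17.35
tool_pos: [0.5919, -0.1036, 0.0654]
tcp_rot: [-0.299, 0.694, 0.542, 0.368]
wrist_force: [-0.5, 1.5, -2.1]
gripper_width: 0.212
grip_force: 30.0
```

```bash
python3 st.py|tail -1
```

```text
a az 77.1 pitch 33.4  y lift -0.9 F [-0.47  1.49 -2.07] [-0.648  0.034 -0.004]
```

>>> drive_tool:
  commands:
    - [0, -0.0085, 0, 0.0055, 0]
    - [0, 0, 0, 0, 0]

```text
time_s: 17.55
tool_pos: [0.5921, -0.1036, 0.0649]
tcp_rot: [-0.299, 0.693, 0.542, 0.368]
wrist_force: [-0.7, 1.3, 1.4]
gripper_width: 0.209
grip_force: 30.0
```

```bash
python3 st.py|tail -1
```

```text
a az 77.1 pitch 33.3  y lift -0.9 F [-0.7   1.27  1.39] [-0.574 -0.159  0.126]
```

>>> drive_tool:
  commands:
    - [0, 0.017, 0, -0.011, 0]
    - [0, 0.05, 0, 0.076, 0]
    - [0, 0.05, 0, 0.076, 0]
    - [0, 0.05, 0, 0.076, 0]
    - [0, 0.03, 0, 0.04, 0]
    - [0, -0.033, 0, -0.05, 0]
    - [0, 0, 0, 0, 0]

```text
time_s: 18.25
tool_pos: [0.598, -0.0786, 0.0663]
tcp_rot: [-0.299, 0.694, 0.542, 0.368]
wrist_force: [0.3, 0.1, -1.9]
gripper_width: 0.214
grip_force: 30.0
```

```bash
python3 st.py; python3 -c "
from h import *
i=camera('wrist')[130:330,180:440];cv2.imwrite('pics/w7.png',cv2.resize(i,None,fx=3,fy=3,interpolation=cv2.INTER_CUBIC))"
```

```text
18.25 [-0.687  0.512  1.453  0.854  1.704 -0.565] [ 0.598  -0.0786  0.0663]
[[ 0.142  0.972  0.186]
 [ 0.532 -0.234  0.814]
 [ 0.835 -0.017 -0.551]]
a az 77.1 pitch 33.4  y lift -1.0 F [ 0.33  0.09 -1.95] [-0.71   0.116 -0.006]
```

View pics/w7.png

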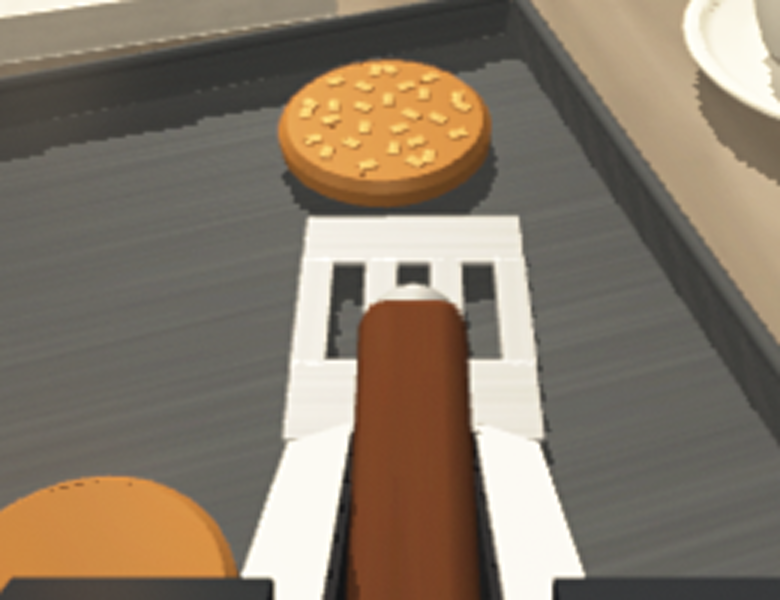

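>>> drive_tool:
  commands:
    - [0, -0.0125, 0, 0.008, 0]
    - [0, -0.0125, 0, 0.008, 0]
    - [0, 0, 0, 0, 0]

```text
time_s: 18.6
tool_pos: [0.5978, -0.0783, 0.063]
tcp_rot: [-0.3, 0.694, 0.542, 0.368]
wrist_force: [-0.0, 0.9, -2.1]
gripper_width: 0.209
grip_force: 30.0
```

```bash
python3 st.py|sed -n '1p;5p'
```

```text
18.6 [-0.687  0.516  1.455  0.854  1.7   -0.568] [ 0.5978 -0.0783  0.063 ]
a az 77.1 pitch 33.4  y lift -1.0 F [-0.02  0.86 -2.09] [-0.715  0.135 -0.031]
```

>>> drive_tool:
  commands:
    - [0, -0.0085, 0, 0.0055, 0]
    - [0, 0, 0, 0, 0]

```text
time_s: 18.8
tool_pos: [0.598, -0.0782, 0.0626]
tcp_rot: [-0.3, 0.694, 0.542, 0.368]
wrist_force: [0.5, 0.5, -1.6]
gripper_width: 0.21
grip_force: 30.0
```

```bash
python3 st.py|sed -n '1p;5p'
```

```text
18.8 [-0.687  0.516  1.455  0.854  1.7   -0.57 ] [ 0.598  -0.0782  0.0626]
a az 77.1 pitch 33.3  y lift -1.0 F [ 0.49  0.53 -1.56] [-0.524  0.065  0.003]
```

>>> drive_tool:
  commands:
    - [0, -0.004, 0, 0.003, 0]
    - [0, 0.033, 0, 0.05, 0]
    - [0, 0.033, 0, 0.05, 0]
    - [0, 0, 0, 0, 0]

```text
time_s: 19.2
tool_pos: [0.601, -0.0654, 0.0623]
tcp_rot: [-0.3, 0.693, 0.542, 0.368]
wrist_force: [-0.4, 0.9, -0.7]
gripper_width: 0.209
grip_force: 30.0
```

```bash
python3 st.py|sed -n '1p;5p'
```

```text
19.2 [-0.668  0.509  1.468  0.862  1.684 -0.563] [ 0.601  -0.0654  0.0623]
a az 77.2 pitch 33.3  y lift -0.9 F [-0.4   0.87 -0.75] [-0.087 -0.19  -0.151]
```

>>> drive_tool:
  commands:
    - [0, 0.033, 0, 0.05, 0]
    - [0, 0.033, 0, 0.05, 0]
    - [0, 0, 0, 0, 0]

```text
time_s: 19.5
tool_pos: [0.6037, -0.0537, 0.0622]
tcp_rot: [-0.3, 0.693, 0.542, 0.368]
wrist_force: [0.9, 1.2, 0.1]
gripper_width: 0.21
grip_force: 30.0
```

```bash
python3 st.py|sed -n '1p;5p'
```

```text
19.5 [-0.651  0.501  1.479  0.87   1.67  -0.556] [ 0.6037 -0.0537  0.0622]
a az 77.2 pitch 33.3  y lift -0.9 F [0.9  1.21 0.12] [ 0.075 -0.238 -0.106]
```

>>> drive_tool:
  commands:
    - [0, 0.036, 0, 0.048, 0]
    - [0, 0.033, 0, 0.05, 0]
    - [0, 0, 0, 0, 0]

```text
time_s: 19.8
tool_pos: [0.6064, -0.0421, 0.0623]
tcp_rot: [-0.3, 0.694, 0.542, 0.368]
wrist_force: [0.8, 0.9, 0.3]
gripper_width: 0.212
grip_force: 30.0
```

```bash
python3 st.py|sed -n '1p;5p';python3 - <<'E'
from h import *
p=camera_params("wrist");K=p["camera_matrix"];T=p["tool_from_camera"]
s=get_state();M=R.from_quat(s['tcp_rot'],scalar_first=True).as_matrix();t=s['tool_pos']
im=camera("wrist");hsv=cv2.cvtColor(im,cv2.COLOR_BGR2HSV);cv2.imwrite("pics/w8.png",im)
b=((hsv[...,0]>5)&(hsv[...,0]<22)&(hsv[...,1]>110)&(hsv[...,2]>90)).astype(np.uint8);b[:100]=0;b[260:]=0;b[:,:240]=0;b[:,400:]=0
n,l,st,ce=cv2.connectedComponentsWithStats(b)
for i in range(1,n):
    if st[i,4]>100:
        d=M@(T[:3,:3]@np.linalg.solve(K,[*ce[i],1]));c=t+M@T[:3,3];print(st[i],ce[i],(c+d*(.010-c[2])/d[2]).round(4))
E
```

```text
19.8 [-0.634  0.494  1.49   0.877  1.655 -0.548] [ 0.6064 -0.0421  0.0623]
a az 77.2 pitch 33.4  y lift -1.0 F [0.81 0.9  0.29] [ 0.011 -0.24  -0.051]
[ 271  158   75   51 2995] [307.88380634 183.07512521] [0.6331 0.1139 0.01  ]
[299 230  35  30 935] [315.16791444 244.99251337] [0.6218 0.0342 0.01  ]
```

>>> drive_tool:
  commands:
    - [0, 0.035, 0, 0.0485, 0]
    - [0, 0.033, 0, 0.05, 0]
    - [0, 0, 0, 0, 0]

```text
time_s: 20.15
tool_pos: [0.6092, -0.0306, 0.0624]
tcp_rot: [-0.3, 0.694, 0.542, 0.368]
wrist_force: [-1.0, 1.5, -0.6]
gripper_width: 0.211
grip_force: 30.0
```

```bash
cat > bi.py <<'E'
from h import *
p=camera_params("wrist");K=p["camera_matrix"];T=p["tool_from_camera"]
s=get_state();M=R.from_quat(s['tcp_rot'],scalar_first=True).as_matrix();t=s['tool_pos']
im=camera("wrist");hsv=cv2.cvtColor(im,cv2.COLOR_BGR2HSV)
b=((hsv[...,0]>5)&(hsv[...,0]<22)&(hsv[...,1]>110)&(hsv[...,2]>90)).astype(np.uint8);b[:100]=0;b[229:]=0;b[:,:220]=0;b[:,420:]=0
n,l,st,ce=cv2.connectedComponentsWithStats(b)
for i in range(1,n):
    if st[i,4]>100:
        d=M@(T[:3,:3]@np.linalg.solve(K,[*ce[i],1]));c=t+M@T[:3,3];print(st[i],ce[i].round(1),(c+d*(.010-c[2])/d[2]).round(4))
E
python3 st.py|sed -n '1p;5p';python3 bi.py
```

```text
20.15 [-0.616  0.487  1.499  0.884  1.641 -0.54 ] [ 0.6092 -0.0306  0.0624]
a az 77.2 pitch 33.4  y lift -1.0 F [-1.05  1.47 -0.59] [-0.032 -0.22  -0.106]
[ 269  165   78   53 3159] [307.5 190.8] [0.6331 0.1143 0.01  ]
```

>>> drive_tool:
  commands:
    - [0, 0.034, 0, 0.049, 0]
    - [0, 0.034, 0, 0.05, 0]
    - [0, 0, 0, 0, 0]

```text
time_s: 20.5
tool_pos: [0.6119, -0.019, 0.0626]
tcp_rot: [-0.3, 0.694, 0.542, 0.368]
wrist_force: [-0.3, 0.7, -2.1]
gripper_width: 0.213
grip_force: 30.0
```

```bash
python3 st.py|sed -n '1p;5p';python3 bi.py
```

```text
20.5 [-0.598  0.481  1.508  0.892  1.626 -0.531] [ 0.6119 -0.019   0.0626]
a az 77.2 pitch 33.4  y lift -1.0 F [-0.3   0.65 -2.11] [-0.251 -0.131 -0.084]
[ 268  172   80   55 3315] [307.5 198.6] [0.6335 0.115  0.01  ]
```

>>> drive_tool:
  commands:
    - [0, 0.033, 0, 0.05, 0]
    - [0, 0.033, 0, 0.05, 0]
    - [0, 0, 0, 0, 0]

```text
time_s: 20.85
tool_pos: [0.6147, -0.0073, 0.0626]
tcp_rot: [-0.3, 0.694, 0.542, 0.368]
wrist_force: [0.9, 1.6, -0.4]
gripper_width: 0.215
grip_force: 30.0
```

```bash
python3 st.py|sed -n '1p;5p';python3 bi.py
```

```text
20.85 [-0.58   0.475  1.517  0.9    1.612 -0.523] [ 0.6147 -0.0073  0.0626]
a az 77.2 pitch 33.4  y lift -1.0 F [ 0.86  1.61 -0.41] [-0.339 -0.137 -0.106]
[ 271  179   81   50 3266] [310.7 204.1] [0.6375 0.1186 0.01  ]
```

>>> drive_tool:
  commands:
    - [0, 0.023, 0, 0.033, 0]
    - [0, 0, 0, 0, 0]
    - [0, 0, 0, 0, 0]

```text
time_s: 21.2
tool_pos: [0.6155, -0.0041, 0.0627]
tcp_rot: [-0.3, 0.694, 0.542, 0.368]
wrist_force: [-1.1, 1.2, -1.3]
gripper_width: 0.212
grip_force: 30.0
```

```bash
python3 st.py|sed -n '1p;5p';python3 bi.py
```

```text
21.2 [-0.575  0.473  1.519  0.902  1.608 -0.52 ] [ 0.6155 -0.0041  0.0627]
a az 77.2 pitch 33.4  y lift -1.0 F [-1.15  1.17 -1.26] [-0.442 -0.023 -0.073]
[ 272  181   82   48 3204] [311.8 205.5] [0.6389 0.1199 0.01  ]
```

```bash
python3 - <<'E'
from h import *
p=camera_params("wrist");K=p["camera_matrix"];T=p["tool_from_camera"]
s=get_state();M=R.from_quat(s['tcp_rot'],scalar_first=True).as_matrix();t=s['tool_pos'];c=t+M@T[:3,3]
def on(uv,z):
    d=M@(T[:3,:3]@np.linalg.solve(K,[*uv,1]));return c+d*(z-c[2])/d[2]
xt=np.array([.24,.971,0])
f=on((317,203.5),.006);print("front",f)
for z in(.013,.016):
    b=on((313,181),z);print(z,b,(b-f)@xt)
E
```

```text
front [0.64506511 0.12559948 0.006     ]
0.013 [0.64711106 0.15042771 0.013     ] 0.024599239615033196
0.016 [0.64634489 0.14673592 0.016     ] 0.020830630555326867
```

>>> drive_tool:
  commands:
    - [0, 0.03, 0, 0.045, 0]
    - [0, 0, 0, 0, 0]

```text
time_s: 21.45
tool_pos: [0.6169, 0.0014, 0.0628]
tcp_rot: [-0.299, 0.694, 0.542, 0.368]
wrist_force: [0.3, -0.2, -1.6]
gripper_width: 0.214
grip_force: 30.0
```

```bash
python3 st.py|sed -n '1p;5p';python3 bi.py
```

```text
21.45 [-0.567  0.471  1.523  0.906  1.601 -0.517] [0.6169 0.0014 0.0628]
a az 77.2 pitch 33.4  y lift -1.0 F [ 0.28 -0.16 -1.58] [-0.573  0.015 -0.074]
[ 273  184   83   45 3067] [313.5 207.5] [0.6412 0.1224 0.01  ]
```

>>> drive_tool:
  commands:
    - [0, 0.04, 0, -0.028, 0]
    - [0, 0.04, 0, -0.028, 0]
    - [0, 0.04, 0, -0.028, 0]
    - [0, 0.04, 0, -0.028, 0]
    - [0, 0, 0, 0, 0]
    - [0, 0, 0, 0, 0]
    - [0, 0, 0, 0, 0]

```text
time_s: 22.2
tool_pos: [0.6169, 0.0004, 0.0822]
tcp_rot: [-0.3, 0.694, 0.542, 0.368]
wrist_force: [-0.5, -0.1, -1.8]
gripper_width: 0.212
grip_force: 30.0
```

```bash
python3 st.py|sed -n '1p;5p';python3 bi.py
```

```text
22.2 [-0.568  0.447  1.512  0.906  1.623 -0.489] [6.169e-01 4.000e-04 8.220e-02]
a az 77.2 pitch 33.4  y lift -1.0 F [-0.49 -0.12 -1.75] [-0.799  0.124 -0.   ]
[ 273  184   83   45 3054] [313.5 207.6] [0.6455 0.1418 0.01  ]
```

>>> drive_tool:
  commands:
    - [0, -0.031, -0.092, -0.045, 0]
    - [0, -0.042, -0.122, -0.059, 0]
    - [0, -0.063, -0.184, -0.089, 0]
    - [0, -0.042, -0.122, -0.059, 0]
    - [0, -0.031, -0.092, -0.045, 0]
    - [0, 0, 0, 0, 0]
    - [0, 0, 0, 0, 0]

```text
time_s: 22.95
tool_pos: [0.5494, -0.0209, 0.0826]
tcp_rot: [-0.299, 0.694, 0.542, 0.368]
wrist_force: [-0.7, 0.1, -3.0]
gripper_width: 0.214
grip_force: 30.0
```

```bash
python3 st.py;python3 bi.py; cat > flip.py <<'E'
from h import *
s=get_state();A=R.from_quat(s['tcp_rot'],scalar_first=True);t=s['tool_pos'];M=A.as_matrix();q=s['joints']
az=np.radians(76.1);xt=np.array([np.cos(az),np.sin(az),0]);yl=np.array([-xt[1],xt[0],0]);zz=np.array([0,0,1.])
g=t-.019*M[:,2]
pts=np.array([g+(X+.104)*xt+Y*yl+(Z-.064)*zz for X,Z in((.045,-.005),(-.041,0),(0,-.003)) for Y in(-.033,.033)])
L=A.inv().apply(pts-t)      # blade corners in tool frame
T0=A.inv().as_matrix()@np.c_[xt,yl,zz]
st=8.5;clr=.004;x=t.copy();print("now low",pts[:,2].min())
for k in range(0,19):
    B=A*R.from_euler('z',st*k,degrees=True);c=B.apply(L)
    i=c[:,2].argmin();z=.003+clr-c[i,2]
    Tm=B.as_matrix()@T0;n=x.copy();n[2]=z
    Bp=A*R.from_euler('z',st*(k-1 if k else 0),degrees=True)
    d=Bp.inv().apply(n-x)*10;q,e=ik(n,B,q)
    print(k,"theta",st*k,"tilt %.0f"%np.degrees(np.arccos(Tm[2,2])),"n fwd/left/up",(Tm[:,2]@np.c_[xt,yl,zz]).round(2),"tcpz %.3f"%z,"cmd",d.round(3),"e%.4f"%e,q.round(2)[[1,2,3,4,5]],"low",i)
    x=n
E
python3 flip.py
```

```text
22.95 [-0.663  0.355  1.641  0.863  1.666 -0.575] [ 0.5494 -0.0209  0.0826]
[[ 0.142  0.972  0.187]
 [ 0.532 -0.234  0.814]
 [ 0.835 -0.016 -0.55 ]]
a az 77.1 pitch 33.4  y lift -0.9 F [-0.66  0.07 -3.  ] [-0.795  0.134 -0.002]
[ 273  184   83   45 3093] [313.7 207.6] [0.5785 0.121  0.01  ]
now low 0.024076421001827303
0 theta 0.0 tilt nan n fwd/left/up [-0. -0.  1.] tcpz 0.066 cmd [-0.143  0.003  0.094] e0.0000 [ 0.38  1.65  0.86  1.64 -0.6 ] low 1
1 theta 8.5 tilt 7 n fwd/left/up [-0.   -0.12  0.99] tcpz 0.070 cmd [ 0.038 -0.001 -0.025] e0.0000 [ 0.37  1.65  0.86  1.65 -0.44] low 0
2 theta 17.0 tilt 14 n fwd/left/up [-0.02 -0.24  0.97] tcpz 0.075 cmd [ 0.041 -0.007 -0.027] e0.0000 [ 0.37  1.64  0.86  1.66 -0.29] low 0
3 theta 25.5 tilt 21 n fwd/left/up [-0.04 -0.36  0.93] tcpz 0.080 cmd [ 0.041 -0.013 -0.028] e0.0000 [ 0.36  1.64  0.86  1.66 -0.13] low 0
4 theta 34.0 tilt 28 n fwd/left/up [-0.07 -0.47  0.88] tcpz 0.086 cmd [ 0.04  -0.02  -0.029] e0.0000 [0.35 1.64 0.86 1.67 0.02] low 0
5 theta 42.5 tilt 35 n fwd/left/up [-0.11 -0.57  0.82] tcpz 0.091 cmd [ 0.036 -0.025 -0.029] e0.0
[... 1342 characters left out ...]
  ] e0.0000 [0.31 1.62 0.87 1.71 1.71] low 0
16 theta 136.0 tilt 101 n fwd/left/up [-0.78 -0.59 -0.2 ] tcpz 0.121 cmd [0.004 0.005 0.004] e0.0000 [0.31 1.62 0.87 1.71 1.86] low 0
17 theta 144.5 tilt 105 n fwd/left/up [-0.83 -0.5  -0.26] tcpz 0.119 cmd [0.009 0.008 0.008] e0.0000 [0.31 1.62 0.87 1.71 2.  ] low 0
18 theta 153.0 tilt 109 n fwd/left/up [-0.86 -0.39 -0.32] tcpz 0.117 cmd [0.015 0.01  0.012] e0.0000 [0.31 1.62 0.87 1.71 2.15] low 0flip.py:15: RuntimeWarning: invalid value encountered in arccos
  print(k,"theta",st*k,"tilt %.0f"%np.degrees(np.arccos(Tm[2,2])),"n fwd/left/up",(Tm[:,2]@np.c_[xt,yl,zz]).round(2),"tcpz %.3f"%z,"cmd",d.round(3),"e%.4f"%e,q.round(2)[[1,2,3,4,5]],"low",i)
```

>>> drive_tool:
  commands:
    - [0, 0, 0, 0, 0.0236]
    - [0, 0, 0, 0, 0.0236]
    - [0, 0, 0, 0, 0.0236]
    - [0, 0.04, -0.02, -0.029, 0.0236]
    - [0, 0.036, -0.025, -0.029, 0.0236]
    - [0, 0.031, -0.03, -0.029, 0.0236]
    - [0, 0.025, -0.033, -0.027, 0.0236]
    - [0, 0.019, -0.034, -0.025, 0.0236]
    - [0, 0.012, -0.033, -0.023, 0.0236]
    - [0, 0.007, -0.03, -0.02, 0.0236]
    - [0, 0.002, -0.025, -0.017, 0.0236]
    - [0, -0.002, -0.02, -0.013, 0.0236]
    - [0, -0.008, -0.029, -0.02, 0.0236]
    - [0, -0.008, -0.023, -0.016, 0.0236]
    - [0, 0.083, 0, -0.055, 0.0236]
    - [0, 0.083, 0, -0.055, 0.0236]
    - [0, 0.083, 0, -0.055, 0.0236]
    - [0, 0, 0, 0, 0.0236]

```text
time_s: 24.8
tool_pos: [0.564, -0.0472, 0.1236]
tcp_rot: [-0.427, 0.688, -0.55, -0.206]
wrist_force: [0.2, -0.1, -2.3]
gripper_width: 0.212
grip_force: 30.0
```

```bash
python3 st.py; python3 - <<'E'
from h import *
im=camera("top");cv2.imwrite("pics/top2.png",im);hsv=cv2.cvtColor(im,cv2.COLOR_BGR2HSV)
b=((hsv[...,0]>5)&(hsv[...,0]<22)&(hsv[...,1]>110)&(hsv[...,2]>90)).astype(np.uint8)
b[:180]=0;b[300:]=0;b[:,:225]=0;b[:,325:]=0
n,l,st,ce=cv2.connectedComponentsWithStats(b)
for i in range(1,n):
    if st[i,4]>20:print(st[i],onz("top",ce[i],.0115).round(4),hsv[l==i].mean(0).round(),hsv[l==i].std(0).round(1))
E
```

```text
24.8 [-0.683  0.356  1.545  0.864  1.743  2.162] [ 0.564  -0.0472  0.1236]
[[ 0.311 -0.932  0.186]
 [-0.58  -0.031  0.814]
 [-0.753 -0.361 -0.55 ]]
a az 77.1 pitch 33.4  y lift -21.2 F [ 0.18 -0.1  -2.25] [-0.658  0.195 -0.005]
[257 200  21  21 296] [0.6534 0.0346 0.0115] [ 16. 146. 170.] [ 0.4  6.7 22.1]
[320 217   4  26  42] [ 0.5781 -0.1409  0.0115] [ 20. 137. 146.] [ 0.5 14.3 28.2]
[289 224  13   8  68] [ 0.5884 -0.055   0.0115] [ 11. 152. 103.] [0.5 9.8 4.3]
[286 236  22  21 373] [ 0.5236 -0.0574  0.0115] [ 16. 150. 150.] [ 0.5  6.6 21. ]
[293 265  22  22 386] [ 0.4272 -0.0769  0.0115] [ 16. 148. 159.] [ 0.5  6.  12.4]
```

```bash
python3 - <<'E'
from h import *
for f,c in(("top1",(257,218)),("top1",(296,246)),("top2",(267,210)),("top2",(296,246))):
    g=cv2.imread(f"pics/{f}.png");h=cv2.cvtColor(g,cv2.COLOR_BGR2HSV);u,v=c
    p=h[v-6:v+7,u-6:u+7];print(f,c);print(p[...,2][::2,::2].tolist());print(p[...,1][::2,::2].tolist()[2:5])
E
```

```text
top1 (257, 218)
[[159, 157, 192, 158, 180, 161, 154], [161, 195, 158, 153, 149, 159, 139], [159, 158, 178, 159, 167, 163, 158], [170, 161, 168, 158, 158, 159, 169], [162, 158, 167, 158, 172, 162, 159], [153, 160, 165, 155, 157, 172, 158], [159, 199, 179, 157, 203, 156, 160]]
[[151, 155, 132, 152, 144, 152, 152], [146, 154, 144, 155, 153, 152, 142], [148, 153, 145, 153, 139, 150, 154]]
top1 (296, 246)
[[159, 159, 159, 159, 158, 159, 158], [159, 159, 159, 159, 159, 159, 159], [159, 159, 159, 160, 159, 159, 160], [159, 159, 159, 159, 159, 159, 159], [159, 159, 158, 159, 159, 159, 159], [159, 159, 160, 159, 159, 159, 159], [160, 160, 159, 160, 160, 160, 161]]
[[151, 154, 154, 150, 152, 154, 151], [151, 152, 154, 152, 152, 152, 152], [151, 151, 152, 154, 149, 151, 152]]
top2 (267, 210)
[[182, 181, 181, 182, 181, 181, 177], [182, 181, 181, 182, 182, 181, 182], [181, 182, 181, 181, 181, 181, 180], [182, 181, 181, 182, 181, 181, 180], [182, 181, 181, 182, 181, 181, 181], [178, 172, 181, 181, 181, 181, 181], [186, 186, 183, 183, 181, 136, 177]]
[[148, 147, 147, 148, 145, 147, 147], [146, 147, 147, 146, 147, 145, 147], [146, 148, 147, 147, 145, 145, 148]]
top2 (296, 246)
[[154, 154, 155, 116, 115, 116, 115], [162, 161, 163, 162, 162, 162, 154], [163, 162, 162, 162, 162, 162, 162], [162, 162, 162, 162, 162, 163, 163], [162, 162, 162, 162, 162, 162, 163], [162, 163, 162, 163, 162, 162, 163], [163, 163, 163, 163, 163, 163, 163]]
[[152, 153, 151, 151, 151, 151, 151], [151, 151, 153, 151, 150, 150, 150], [153, 153, 150, 153, 151, 151, 150]]
```

>>> drive_tool:
  commands:
    - [0, -0.03, 0.093, -0.019, 0]
    - [0, -0.03, 0.093, -0.019, 0]
    - [0, -0.03, 0.093, -0.019, 0]
    - [0, -0.15, -0.072, -0.11, 0]
    - [0, -0.15, -0.072, -0.11, 0]
    - [0, -0.15, -0.072, -0.11, 0]
    - [0, 0, 0, 0, 0]

```text
time_s: 25.55
tool_pos: [0.5346, -0.048, 0.1884]
tcp_rot: [-0.428, 0.691, -0.546, -0.201]
wrist_force: [-0.1, -0.0, -2.1]
gripper_width: 0.211
grip_force: 30.0
```

```bash
python3 st.py; cat > tb.py <<'E'
from h import *
im=camera("top");hsv=cv2.cvtColor(im,cv2.COLOR_BGR2HSV)
b=((hsv[...,0]>5)&(hsv[...,0]<22)&(hsv[...,1]>110)&(hsv[...,2]>90)).astype(np.uint8)
b[:180]=0;b[300:]=0;b[:,:225]=0;b[:,318:]=0
n,l,st,ce=cv2.connectedComponentsWithStats(b)
for i in range(1,n):
    if st[i,4]>20:
        c=max(cv2.findContours((l==i).astype(np.uint8),cv2.RETR_EXTERNAL,cv2.CHAIN_APPROX_NONE)[0],key=len);e=cv2.fitEllipse(c) if len(c)>5 else 0
        u,v=ce[i].round().astype(int);p=hsv[v-4:v+5,u-4:u+5,2]
        print(st[i],onz("top",ce[i],.0115).round(4),np.array(e[1]).round(1),"V",p.mean().round(1),p.std().round(1))
E
python3 tb.py
```

```text
25.55 [-0.717  0.236  1.554  0.868  1.834  2.212] [ 0.5346 -0.048   0.1884]
[[ 0.323 -0.927  0.191]
 [-0.583 -0.037  0.811]
 [-0.745 -0.373 -0.553]]
a az 76.8 pitch 33.5  y lift -21.9 F [-0.06 -0.   -2.08] [-0.646  0.171 -0.033]
[259 199  22  22 365] [0.6504 0.0284 0.0115] [20.5 20.9] V 160.4 0.6
[289 229  13   8  67] [ 0.5712 -0.0551  0.0115] [ 4.9 15.3] V 114.7 33.7
[286 238  22  19 326] [ 0.5196 -0.0569  0.0115] [17.6 22.1] V 154.3 15.8
[293 264  22  23 387] [ 0.4273 -0.0769  0.0115] [21.2 21.4] V 162.5 0.6
```

>>> drive_tool:
  commands:
    - [0, 0, 0, -0.1, -0.0236]
    - [0, 0, 0, -0.1, -0.0236]
    - [0, 0, 0, 0, -0.0236]
    - [0, 0, 0, 0, -0.0236]
    - [0, 0, 0, 0, -0.0236]
    - [0, 0, 0, 0, -0.0236]
    - [0, 0, 0, 0, -0.0236]
    - [0, 0, 0, 0, -0.0236]
    - [0, 0, 0, 0, -0.0236]
    - [0, 0, 0, 0, -0.0236]
    - [0, 0, 0, 0, -0.0236]
    - [0, 0, 0, 0, -0.0236]
    - [0, 0, 0, 0, -0.0236]
    - [0, 0, 0, 0, -0.0236]
    - [0, 0, 0, 0, -0.0236]
    - [0, 0, 0, 0, -0.0236]
    - [0, 0, 0, 0, -0.0236]
    - [0, 0, 0, 0, -0.0236]
    - [0, 0, 0, 0, 0]

```text
time_s: 27.5
tool_pos: [0.5289, -0.0631, 0.1938]
tcp_rot: [-0.3, 0.694, 0.542, 0.368]
wrist_force: [-1.0, -0.4, -1.7]
gripper_width: 0.214
grip_force: 30.0
```

```bash
python3 st.py; python3 tb.py|head -1; python3 - <<'E'
from h import *
plan([(.4487,-.3409,.20),(.4487,-.3409,.11)])
E
```

```text
27.5 [-0.742  0.246  1.532  0.861  1.867 -0.455] [ 0.5289 -0.0631  0.1938]
[[ 0.143  0.972  0.185]
 [ 0.531 -0.233  0.814]
 [ 0.835 -0.018 -0.55 ]]
a az 77.2 pitch 33.4  y lift -1.0 F [-0.99 -0.43 -1.72] [-0.7    0.131  0.001]
[259 199  22  21 361] [0.6508 0.0284 0.0115] [20.1 21.1] V 160.3 0.5
7 x [-0.22  -0.018 -0.349] maxdq 0.09 q [-1.1   0.57  1.08  0.73  2.21 -0.62]
2 x [-0.376  0.009  0.247] maxdq 0.06 q [-1.1   0.64  1.16  0.67  2.1  -0.74]
```

>>> drive_tool:
  commands:
    - [0, -0.22, -0.018, -0.349, 0]
    - [0, -0.22, -0.018, -0.349, 0]
    - [0, -0.22, -0.018, -0.349, 0]
    - [0, -0.22, -0.018, -0.349, 0]
    - [0, -0.22, -0.018, -0.349, 0]
    - [0, -0.22, -0.018, -0.349, 0]
    - [0, -0.22, -0.018, -0.349, 0]
    - [0, -0.376, 0.009, 0.247, 0]
    - [0, -0.376, 0.009, 0.247, 0]
    - [0, 0, 0, 0, 0]
    - [0, 0, 0, 0, 0]

```text
time_s: 28.65
tool_pos: [0.4498, -0.3406, 0.1105]
tcp_rot: [-0.301, 0.694, 0.541, 0.368]
wrist_force: [1.0, -0.4, -0.6]
gripper_width: 0.211
grip_force: 30.0
```

```bash
python3 st.py; python3 - <<'E'
from h import *
plan([(.4487,-.3409,.080),(.4487,-.3409,.0705)])
w=camera("wrist");o=cv2.imread("pics/w3.png")
for im in(o,w):
    g=im[180:250,[295,305,318,330,342]].max(2).astype(int);print([ (180+np.abs(np.diff(g[:,i])).argsort()[-3:]).tolist() for i in range(5)])
E
```

```text
28.65 [-1.097  0.642  1.155  0.671  2.098 -0.738] [ 0.4498 -0.3406  0.1105]
[[ 0.144  0.972  0.185]
 [ 0.528 -0.234  0.816]
 [ 0.837 -0.02  -0.547]]
a az 77.2 pitch 33.2  y lift -1.1 F [ 0.97 -0.41 -0.58] [-0.698  0.14   0.034]
1 x [-0.258 -0.004  0.162] maxdq 0.04 q [-1.1   0.67  1.17  0.65  2.06 -0.77]
1 x [-0.079  0.002  0.052] maxdq 0.01 q [-1.1   0.68  1.18  0.65  2.05 -0.78]
[[200, 216, 201], [202, 230, 201], [216, 229, 201], [193, 230, 201], [218, 216, 201]]
[[202, 216, 201], [200, 230, 201], [199, 216, 229], [229, 195, 230], [218, 193, 216]]
```

No slip in the hand, so the turner can be lowered to the pose in which it was picked up.

>>> drive_tool:
  commands:
    - [0, -0.13, -0.006, 0.081, 0]
    - [0, -0.13, -0.004, 0.081, 0]
    - [0, 0, 0, 0, 0]
    - [0, -0.035, 0.002, 0.023, 0]
    - [0, -0.035, 0, 0.023, 0]
    - [0, 0, 0, 0, 0]

```text
time_s: 29.3
tool_pos: [0.4481, -0.3416, 0.0709]
tcp_rot: [-0.3, 0.694, 0.542, 0.368]
wrist_force: [-0.1, 0.0, -2.2]
gripper_width: 0.216
grip_force: 30.0
```

```bash
python3 st.py
```

```text
29.3 [-1.1    0.679  1.179  0.646  2.048 -0.786] [ 0.4481 -0.3416  0.0709]
[[ 0.143  0.972  0.186]
 [ 0.531 -0.233  0.814]
 [ 0.835 -0.018 -0.55 ]]
a az 77.2 pitch 33.4  y lift -1.0 F [-0.13  0.   -2.2 ] [-0.736  0.124  0.014]
```

Within about 1 mm above the wires and still carrying; lower 1 mm more and open.

>>> drive_tool:
  commands:
    - [0, -0.009, 0, 0.006, 0]
    - [0, 0, 0, 0, 0]
    - [0.3, 0, 0, 0, 0]
    - [0.5, 0, 0, 0, 0]
    - [0.7, 0, 0, 0, 0]
    - [1, 0, 0, 0, 0]
    - [1, 0, 0, 0, 0]
    - [1, 0, 0, 0, 0]
    - [1, 0, 0, 0, 0]
    - [1, 0, 0, 0, 0]
    - [1, 0, 0, 0, 0]
    - [1, 0, 0, 0, 0]
    - [1, 0, 0, 0, 0]
    - [1, 0, 0, 0, 0]

```text
time_s: 30.7
tool_pos: [0.4481, -0.3417, 0.0703]
tcp_rot: [-0.299, 0.694, 0.542, 0.368]
wrist_force: [-0.2, 0.3, 0.2]
gripper_width: 1.0
grip_force: 0.0
```

```bash
python3 st.py
```

```text
30.7 [-1.1    0.68   1.18   0.646  2.047 -0.787] [ 0.4481 -0.3417  0.0703]
[[ 0.142  0.972  0.186]
 [ 0.532 -0.233  0.814]
 [ 0.835 -0.017 -0.55 ]]
a az 77.1 pitch 33.4  y lift -1.0 F [-0.16  0.31  0.16] [-0.349 -0.031  0.016]
```

>>> drive_tool:
  commands:
    - [1, 0, 0, -0.25, 0]
    - [1, 0, 0, -0.25, 0]
    - [1, 0.1, 0, -0.25, 0]
    - [1, 0.2, 0, -0.25, 0]
    - [1, 0.2, 0, -0.2, 0]
    - [1, 0.2, 0, 0, 0]
    - [1, 0, 0, 0, 0]
    - [1, 0, 0, 0, 0]

```text
time_s: 31.5
tool_pos: [0.4361, -0.4012, 0.1943]
tcp_rot: [-0.3, 0.694, 0.542, 0.368]
wrist_force: [0.5, 0.3, -0.2]
gripper_width: 0.999
grip_force: 0.0
```

```bash
python3 st.py|sed -n '1p;5p'; python3 tb.py; python3 - <<'E'
from h import *
im=camera("top");cv2.imwrite("pics/top3.png",im);o=cv2.imread("pics/top1.png")
for k in(o,im):
    h=cv2.cvtColor(k,cv2.COLOR_BGR2HSV);m=((h[...,0]<14)&(h[...,1]>130)&(h[...,2]>50)).astype(np.uint8);m[:250]=0;m[280:]=0;m[:,:370]=0;m[:,425:]=0
    c=cv2.findContours(m,cv2.RETR_EXTERNAL,cv2.CHAIN_APPROX_NONE)[0];c=max(c,key=len);print(cv2.minAreaRect(c),cv2.contourArea(c))
    w=((h[...,1]<40)&(h[...,2]>150)).astype(np.uint8);w[:242]=0;w[280:]=0;w[:,:338]=0;w[:,376:]=0;y,x=np.nonzero(w);print(x.min(),x.max(),y.min(),y.max(),x.mean(),y.mean(),len(x))
E
```

```text
31.5 [-1.148  0.679  0.921  0.724  2.279 -0.634] [ 0.4361 -0.4012  0.1943]
a az 77.2 pitch 33.4  y lift -1.0 F [ 0.48  0.3  -0.16] [-0.39   0.029 -0.056]
[259 199  22  22 365] [0.6504 0.0284 0.0115] [20.5 20.9] V 160.9 0.4
[286 236  22  21 375] [ 0.5237 -0.0575  0.0115] [20.7 21.3] V 162.0 0.5
[293 264  22  23 388] [ 0.4274 -0.0769  0.0115] [21.3 21.4] V 163.1 0.6
((397.9176330566406, 263.87060546875), (34.708866119384766, 6.290982246398926), 12.52880859375) 164.5
342 375 247 272 357.7920353982301 258.6570796460177 452
((398.2420654296875, 263.6929931640625), (34.52412414550781, 6.008945941925049), 10.491477012634277) 164.0
343 375 248 272 357.8197802197802 259.7934065934066 455
```

```bash
python3 -c "
from bench import *
print(hand_in())"
```

```text
the job is handed in; nothing more can be done
None
```

The job is handed in at about 31.5 s of robot time: the last pictures show the biscuit flat in the tray with its smooth base up, the turned biscuits unmoved and the turner back in its stand, though `hand_in` gave no verdict and the gripper body touched the cash register twice (about 16 N at most).

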